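# Clear and open the tool box in the cheese cellar

## Robot

A 6-joint arm with a two-finger parallel gripper is mounted at the origin on the work surface. World frame = base frame: x ahead of the robot, y to its left, z up, the work surface at z = 0. Lengths are in mm, angles in rad, forces in N, time in s.
With the tool pointing down it reaches from about 325 to 875 mm from the base axis. Payload 4.4 kg.
Tool frame: the origin (TCP) lies at the very end of the fingers, on their centre line; the grasp point (between the pads) lies behind it (ctrl.grip_point_offset is the z of the grasp point in the tool frame, in mm); z points along the fingers, y is the direction in which the jaws open and shut (so a half turn about z gives the same grasp; the last joint's range is limited). The gripper opens to 85 mm and grips with 20 to 120 N. Pads are 22 mm wide; open, the fingers measure 114 mm over their backs; the gripper's body (76 mm by 85 mm) begins 54 mm behind the grasp point. The pads swing forward as they close: fully open they stand 13 mm farther back than shut.
Start: joints at [1.099, 0.207, 1.542, -0, 1.393, -0.15], TCP at [181.322, 545.664, 206.382] pointing down, gripper open.
Joint ranges: [-2.73, 2.73], [-0.86, 2.22], [0.23, 2.46], [-1.11, 4.25], [0.08, 2.63], [-2.82, 2.82]. Speed limits (rad/s): [2.79, 2.79, 3.14, 3.14, 3.14, 3.14].

## Interface

Orientations are given as a rotation vector (axis times angle).
In Python, from bench import ctrl gives the robot as it stands.
- The arm moves only by the tool apply_moves, never from a script. Its argument "moves" is a list of rows, each an object with "rot": the turn, a rotation vector about the tool's x, y, z in rad, a list of three; "travel": the shift along the tool's x, y, z in m, a list of three; "gripper": the closure, from -1 (fully open) to 1 (shut). A call has 1 to 20 rows; each row shifts and turns the pose as measured when the row begins, along the tool's axes as they then stand; what a row does not reach is not made up. A row lasts 1/10 s, in which the tool goes at most 50 mm and 8.59 degrees, less where a joint would pass 70% of its speed; a pose out of reach is approached as far as the arm can. A call is refused whole if a number of a shift passes 0.05 or a number of a turn 0.15, either way. A call with a gripper value outside its range is refused whole. The fingers move at their own pace and stop on an object; "squeeze" is the grip in N (left out, the last holds). Time passes only in rows, so rows that do not move let the fingers close. It gives the time, the measured TCP pose, the force and the opening at its end, in the units of the state.
- ctrl.get_state(): the state, without advancing time (a new reading comes with each control period).
- ctrl.snapshot(name): name is "scene" or "top" or "wrist"; returns (picture, depth): 400x640x3 uint8, blue, green, red; 400x640 float32, mm along the optical axis (not along the pixel's ray), 0 where there is no reading.
- ctrl.camera_info(name): a dict with "fx", "fy", "cx", "cy" (pixels), "R" (3x3) and "t" (3): a world point X has camera coordinates R X + t; the wrist camera has in their place "T_tool_cam" (4x4, takes a point from camera to tool coordinates, whose origin is the TCP and whose axes are the flange's). Camera axes: x right, y down, z forward; pixel columns grow to the right and rows downward; lengths in mm; the calibration is good to about 2 mm. A picture is of the moment at which its call begins: read the wrist's pose just before it. camera_info takes no time and is no camera call.
- ctrl.hand_in(): hands the job in, once; it reports no verdict.
Trained networks look in the newest picture that a camera, given by its name, has taken for a name from the list of things; names that differ only in an ending like _2 or _b are one class to them, and where a whole thing is asked for, a point or a joint stands for the part that bears it (a point fixed in the world has none). Each returns a list of dicts, best first, with "confidence" (0 to 1); they miss things now and then, are a little off and sometimes report something else, mostly with a low value. They report only what shows in the picture. A call takes as long as a camera call. They do not tell look-alikes from the thing itself.
- ctrl.search_frame(thing, camera): "centre" ([row, column] in pixels, amid what is visible of it).
The state is a dict: "time": time; "joint_pos": joint angles; "qvel": joint speeds; "joint_torque": joint torques, N m; "tcp_pos": TCP position; "tool_rot": TCP orientation; "contact_force": force on the tool from outside, world axes, zero at the start; "moment": the same for the moment, N m; "width": finger opening in mm.
Only numpy, scipy, OpenCV 4.12 (cv2) and the standard library are available. Lean on these libraries where they do the work, as an engineer would, in place of code of your own. Each camera call takes 0.05 s, during which the arm holds its last target.

## Task

The wooden tool box has a small cheese lying on its lid. With the fingers, gently slide that cheese sideways off the lid onto the raised wooden board right beside the box, so that it lies flat and wholly on the board; do not pick it up, tip it or squeeze it. Then push the lid up from under its turned-up front tab and flip it over past upright so that it stays open by itself, without gripping it, forcing it, or lifting or shifting the box, and leave everything else where it stands.

Things in the scene. Friction and masses are not known exactly. Their poses are not given: they have to be found in the camera images.
- tool_box: Open-topped plywood box, 120 (its x) x 160 (its y) x 95 mm high, walls 9 mm, about 1.6 kg, standing loose on the table. Origin: centre of its underside. Its -x side is the front, towards the robot; the lid is hinged along its rear (+x) top edge. The z axis points up.
- lid (a joint): Angle of the plywood lid, rad: 0 = shut and level, 1.95 = leaning back on its stop. Free hinge with hardly any friction: the 0.25 kg lid falls shut below about 1.4 rad and falls open by itself above about 1.55 rad. Shut, it is a plate 10 mm thick and 160 mm wide reaching 124 mm forward of the hinge, underside 95.5 mm and top 105.5 mm above the table.
- lid_hinge (a point): Middle of the hinge line, on the lid's underside, 60 mm behind (+x of) the box's origin and 95.5 mm above it. The hinge line is parallel to the box's y axis.
- lid_tab (a point): Middle of the lower front edge of the lid's tab; moves with the lid. The tab is 60 mm wide, 42 mm long, 8 mm thick, at the middle of the lid's front edge, turned up 40 degrees from the lid. Its lower front edge is, shut, 154 mm forward of the hinge, 27 mm above the hinge's height and 34 mm beyond the box's front wall; free underneath. Axes as the box's when shut.
- cheese: Small pale cheese wheel, 80 mm diameter, 34 mm high, about 0.2 kg, at the start flat on the lid's top. Origin: centre of its underside; z is its axis.
- board: Raised wooden board on two bearers, fixed: 260 (its x) x 150 (its y) mm, top 104 mm above the table, 1.5 mm lower than the shut lid's top. It stands left (+y) or right (-y) of the box, parallel to it, about 6 mm from the lid, its centre 20 mm farther back (+x) than the box's. Origin: at table height under its centre. A smaller cheese already lies on its rear (+x) end.
- tray: Low steel tray, 260 x 150 x 30 mm, fixed on the box's other side. Not needed. Origin: centre of its underside.
- board_cheese: Bystander: cheese wheel 60 mm diameter, 30 mm high, on the rear end of the raised board. Origin: centre of its underside.
- tray_cheese: Bystander: grey cheese wheel 110 mm diameter, 58 mm high, in the low tray. Origin: centre of its underside.
- brush: Bystander: brush about 160 mm long lying on the table in front of the box, off to one side. Origin: under its middle.
- jar: Bystander: glass jar 72 mm diameter, 110 mm high, on the table to the right. Origin: centre of its underside.
- big_wheel: Bystander: large grey cheese wheel 170 mm diameter, 75 mm high, on the table to the left. Origin: centre of its underside.
- cup: Bystander: white cup 72 mm diameter, 80 mm high, on the table to the right. Origin: centre of its underside.
Mind the look-alikes: they are no part of the job. What is meant by the tool_box is not grey, purple or yellow, and is the larger of those in its own colour.

How it is judged:
By the outcome, as a careful person would: the job done as asked, in the order asked, and still so for the second after the job is handed in, with the robot touching nothing.
It also fails if it takes over 61 s, if anything falls off the work surface, if the arm or the gripper's body presses on something with over 40 N, if the wrist force passes 120 N, or if a joint passes its speed limit or range.

## Working session

There is one attempt and no reset: what is moved stays moved. The work goes in short steps, Python scripts to look and compute and a tool call to move; the robot and the scene stay as the last step left them, time stands still between calls to the robot, and variables do not carry over. Pictures are saved under pics/ and viewed, and the job is handed in when it is done.

Besides the shell and the picture viewer there is one more tool, called after "Call:" in YAML: its name, and indented under it one key for each argument. apply_moves: Moves the arm, as the interface text tells. Its arguments: {"type":"object","properties":{"moves":{"type":"array","items":{"type":"object","properties":{"rot":{"type":"array","items":{"type":"number"}},"travel":{"type":"array","items":{"type":"number"}},"gripper":{"type":"number"}}}},"squeeze":{"type":"number"}},"required":["moves"]}

```bash
ls; mkdir -p pics
python3 - <<'E'
from bench import ctrl
import cv2,numpy as np
print(ctrl.get_state(), ctrl.grip_point_offset)
for n in ("scene","top"):
    p,d=ctrl.snapshot(n); cv2.imwrite(f"pics/{n}0.png",p); np.save(f"{n}0.npy",d); i=ctrl.camera_info(n); print(n,i)
E
```

```text
pics
{'time': 0.0, 'joint_pos': array([ 1.09950983e+00,  2.07477499e-01,  1.54299230e+00, -9.29855497e-06,
        1.39351292e+00, -1.50509447e-01]), 'qvel': array([-2.36262210e-06,  9.85714954e-05,  1.47469121e-03,  1.82056696e-04,
       -8.70237984e-04, -2.21701936e-04]), 'joint_torque': array([ 3.93095515e-04, -3.83028066e+01, -2.91601110e+01, -2.10999501e-04,
        1.05062651e-02,  2.66797724e-05]), 'tcp_pos': array([180.93288649, 544.90620719, 205.17502212]), 'tool_rot': array([-0.50159961, -3.10055652,  0.00357789]), 'contact_force': array([ 0.37628619, -1.10159492,  0.13993986]), 'moment': array([-0.01900098, -0.00889162,  0.01754213]), 'width': 85.42355373515585} -18.700000000000003
scene {'fx': 368.0340158521635, 'fy': 368.0340158521635, 'cx': 320.07118370200305, 'cy': 194.04542125568486, 'R': array([[ 0.51294522,  0.85817255, -0.02066591],
       [ 0.54063703, -0.34166105, -0.7687518 ],
       [-0.66678243,  0.38315481, -0.63921326]]), 't': array([-262.06446079, -214.89262269, 1565.12304217])}
top {'fx': 510.8147447561756, 'fy': 510.8147447561756, 'cx': 311.35030733459536, 'cy': 196.4938653658348, 'R': array([[ 0.01034362, -0.99992999, -0.00574642],
       [-0.99164345, -0.00951853, -0.12865716],
       [ 0.12859346,  0.00702918, -0.99167248]]), 't': array([   4.5542289 ,  506.92668578, 1574.54743658])}
```

View pics/scene0.png

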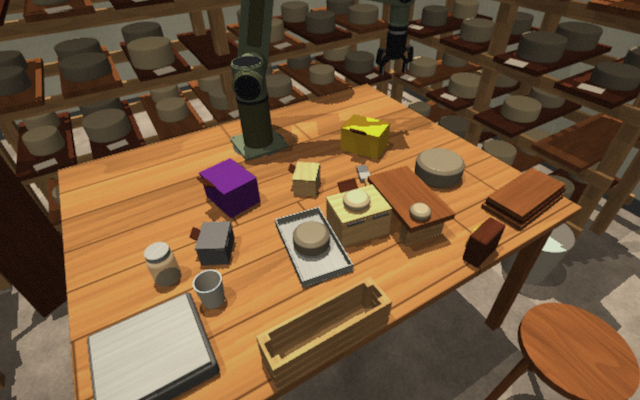

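View pics/top0.png

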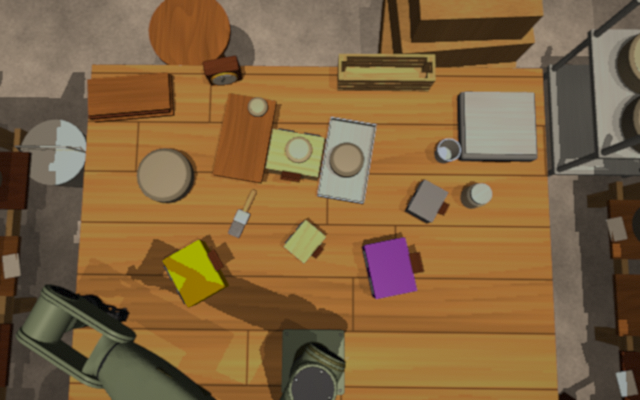

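The tool box is the pale one at top-view pixel (295,152). Its lid tab is at (290,177), the cheese at (298,149), the board on the left at (245,137) and the tray on the right. I'll measure these from depth next.

```bash
cat > h.py <<'E'
from bench import ctrl
import cv2,numpy as np
def cloud(n,d):
    i=ctrl.camera_info(n); v,u=np.mgrid[0:400,0:640]
    c=np.stack([(u-i['cx'])/i['fx']*d,(v-i['cy'])/i['fy']*d,d],-1)
    return (c-i['t'])@i['R']
def rect(P):
    r=cv2.minAreaRect(P[:,:2].astype(np.float32)); return r
E
python3 - <<'E'
from h import *
p=cv2.imread('pics/top0.png'); d=np.load('top0.npy')
W=cloud('top',d)
hsv=cv2.cvtColor(p,cv2.COLOR_BGR2HSV)
for (u,v) in [(275,160),(298,149),(290,177),(245,150),(258,106),(240,215),(205,150),(315,140)]: print(u,v,W[v,u].round(1),hsv[v,u])
def reg(m,u,v):
    n,l,s,c=cv2.connectedComponentsWithStats(m.astype(np.uint8)); return l==l[v,u]
z=W[...,2]
box=(np.abs(z-104)<9)&(d>0)
for nm,u,v,m in [('board',245,150,box&(hsv[...,0]<18)),('lid',275,160,box&(hsv[...,0]>=19)),('cheese',298,149,(z>128)&(z<150)),('bcheese',258,106,(z>122)&(z<145))]:
    M=reg(m,u,v); P=W[M]; print(nm,M.sum(),rect(P),P.min(0).round(),P.max(0).round(),P.mean(0).round(1), cv2.minEnclosingCircle(P[:,:2].astype(np.float32)))
c=p[85:245,170:390]; cv2.imwrite('pics/crop0.png',cv2.resize(c,None,fx=3.6,fy=3.6,interpolation=cv2.INTER_CUBIC))
E
```

```text
275 160 [608.  120.5 105.1] [ 33  92 172]
298 149 [634.2  49.9 142.8] [ 38  42 172]
290 177 [553.6  73.4 120.5] [ 11 210  68]
245 150 [638.4 212.6 104. ] [ 14 192 138]
258 106 [768.2 173.  131.8] [ 29  61 164]
240 215 [447.4 234.5  19.8] [ 57  13 173]
205 150 [660.6 357.7  -1.4] [ 16 169 167]
315 140 [ 6.713e+02 -2.000e-01  1.046e+02] [ 32 100 171]
board 3770 ((679.8846435546875, 215.91217041015625), (151.77928161621094, 261.380615234375), 80.6443099975586) [540. 121.  95.] [818. 308. 113.] [670.  218.1 104.1] ((679.5980224609375, 214.9444580078125), 148.49806213378906)
lid 1541 ((634.3797607421875, 60.230125427246094), (160.30279541015625, 129.61265563964844), 80.78385925292969) [559. -28.  95.] [707. 148. 113.] [628.6  63.4 105.3] ((631.2021484375, 60.369388580322266), 99.29479217529297)
cheese 514 ((636.6517944335938, 48.8192138671875), (73.65025329589844, 74.89900970458984), 0.1962437629699707) [600.  11. 128.] [674.  86. 148.] [635.2  49.  137.4] ((635.8616333007812, 49.15148162841797), 39.52350997924805)
bcheese 290 ((768.7338256835938, 175.6629638671875), (57.95451354980469, 56.11013412475586), 43.560062408447266) [740. 146. 122.] [797. 204. 143.] [767.3 174.5 132.2] ((769.124755859375, 175.40576171875), 29.878835678100586)
```

View pics/crop0.png

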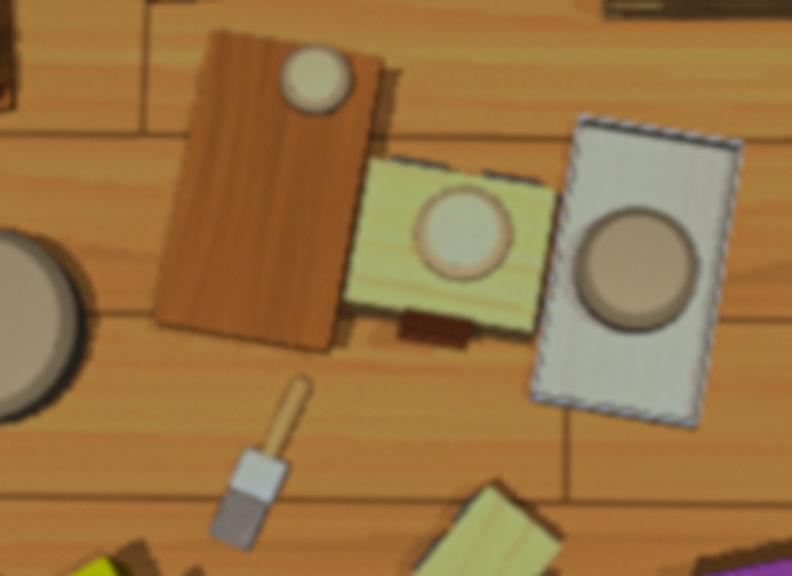

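Call:
apply_moves:
  moves:
    - {"rot":[0,0,0.14],"travel":[0,0,-0.002],"gripper":-0.2}
    - {"rot":[0,0,0.14],"travel":[0,0,-0.002],"gripper":-0.2}
    - {"rot":[0,0,0.14],"travel":[0,0,-0.002],"gripper":-0.2}
    - {"rot":[0,0,0.14],"travel":[0,0,-0.002],"gripper":-0.2}
    - {"rot":[0,0,0.14],"travel":[0,0,-0.002],"gripper":-0.2}
    - {"rot":[0,0,0.14],"travel":[0,0,-0.002],"gripper":-0.2}
    - {"rot":[0,0,0.14],"travel":[0,0,-0.002],"gripper":-0.2}
    - {"rot":[0,0,0.14],"travel":[0,0,-0.002],"gripper":-0.2}
    - {"rot":[0,0,0.14],"travel":[0,0,-0.002],"gripper":-0.2}
    - {"rot":[0,0,0.14],"travel":[0,0,-0.002],"gripper":-0.2}

```text
time: 1.1
tcp_pos: [178.5, 540.2, 218.1]
tool_rot: [2.434, 1.975, -0.026]
contact_force: [-0.7, 0.4, -0.1]
width: 51.0
```

```bash
cat >> h.py <<'E'
from scipy.spatial.transform import Rotation as R
yaw=-0.162
B=np.array([634.,60.,0]); A=R.from_euler('z',yaw).as_matrix() # box axes in columns
def st():
    s=ctrl.get_state(); p=np.array(s['tcp_pos']); r=R.from_rotvec(s['tool_rot'])
    print('t',round(s['time'],2),'p',p.round(1),'box',(A.T@(p-B)).round(1),'w',round(s['width'],1),'F',np.round(s['contact_force'],1),'q',np.round(s['joint_pos'],2))
    print('toolaxes in box (cols)\n',(A.T@r.as_matrix()).round(3)); return p,r
def to(boxpt,Rbox=None):
    p,r=st(); d=r.inv().apply(A@np.array(boxpt,float)+B-p); print('travel mm',d.round(1))
    if Rbox is not None: print('rot',(r.inv()*R.from_matrix(A@Rbox)).as_rotvec().round(3))
E
python3 - <<'E'
from h import *
down=np.array([[0,1,0],[1,0,0],[0,0,-1.]])
to([4,-85,220],down)
E
```

```text
t 1.1 p [178.5 540.2 218.1] box [-527.   400.5  218.1] w 51.0 F [-0.7  0.4 -0.1] q [ 1.1   0.2   1.53 -0.    1.43  1.31]
toolaxes in box (cols)
 [[ 0.045  0.999 -0.005]
 [ 0.999 -0.045 -0.017]
 [-0.017 -0.005 -1.   ]]
travel mm [-460.9  552.4    3.5]
rot [-0.005  0.017 -0.045]
```

Call:
apply_moves:
  moves:
    - {"rot":[0,0.005,-0.015],"travel":[-0.028,0.035,-0.001],"gripper":-0.2}
    - {"rot":[0,0.005,-0.015],"travel":[-0.028,0.035,-0.001],"gripper":-0.2}
    - {"rot":[0,0.005,-0.015],"travel":[-0.028,0.035,-0.001],"gripper":-0.2}
    - {"rot":[0,0,0],"travel":[-0.028,0.035,-0.001],"gripper":-0.2}
    - {"rot":[0,0,0],"travel":[-0.028,0.035,-0.001],"gripper":-0.2}
    - {"rot":[0,0,0],"travel":[-0.028,0.035,-0.001],"gripper":-0.2}
    - {"rot":[0,0,0],"travel":[-0.028,0.035,-0.001],"gripper":-0.2}
    - {"rot":[0,0,0],"travel":[-0.028,0.035,-0.001],"gripper":-0.2}
    - {"rot":[0,0,0],"travel":[-0.028,0.035,-0.001],"gripper":-0.2}
    - {"rot":[0,0,0],"travel":[-0.028,0.035,-0.001],"gripper":-0.2}
    - {"rot":[0,0,0],"travel":[-0.028,0.035,-0.001],"gripper":-0.2}
    - {"rot":[0,0,0],"travel":[-0.028,0.035,-0.001],"gripper":-0.2}
    - {"rot":[0,0,0],"travel":[-0.028,0.035,-0.001],"gripper":-0.2}
    - {"rot":[0,0,0],"travel":[-0.028,0.035,-0.001],"gripper":-0.2}
    - {"rot":[0,0,0],"travel":[-0.028,0.03,-0.001],"gripper":-0.2}
    - {"rot":[0,0,0],"travel":[0,0,0],"gripper":-0.2}

```text
time: 2.7
tcp_pos: [632.7, 18.6, 221.9]
tool_rot: [-2.384, -2.034, 0.022]
contact_force: [0.4, -0.1, 0.2]
width: 51.2
```

Run:
```python
from h import *
down=np.array([[0,1,0],[1,0,0],[0,0,-1.]])
to([4,-85,150],down)
```

```text
t 2.7 p [632.7  18.6 221.9] box [  5.4 -41.1 221.9] w 51.2 F [ 0.4 -0.1  0.2] q [-0.1   0.33  1.36 -0.01  1.47  0.05]
toolaxes in box (cols)
 [[-0.004  1.    -0.015]
 [ 1.     0.004 -0.006]
 [-0.006 -0.015 -1.   ]]
travel mm [-43.5  -0.4  72.2]
rot [-0.015  0.006  0.004]
```

Call:
apply_moves:
  moves:
    - {"rot":[-0.015,0.006,0],"travel":[-0.022,0,0],"gripper":-0.2}
    - {"rot":[0,0,0],"travel":[-0.024,0,0.01],"gripper":-0.2}
    - {"rot":[0,0,0],"travel":[0,0,0.02],"gripper":-0.2}
    - {"rot":[0,0,0],"travel":[0,0,0.02],"gripper":-0.2}
    - {"rot":[0,0,0],"travel":[0,0,0.02],"gripper":-0.2}
    - {"rot":[0,0,0],"travel":[0,0,0],"gripper":-0.2}

```text
time: 3.3
tcp_pos: [622.2, -27.3, 146.5]
tool_rot: [-2.387, -2.033, 0.004]
contact_force: [-0.5, 0.2, -0.9]
width: 51.4
```

Run:
```python
from h import *
down=np.array([[0,1,0],[1,0,0],[0,0,-1.]])
to([4,-85,113],down)
for n in ("scene","wrist"):
    p,d=ctrl.snapshot(n); cv2.imwrite(f'pics/{n}1.png',p); np.save(n+'1.npy',d)
cv2.imwrite('pics/scene1c.png',cv2.resize(cv2.imread('pics/scene1.png')[120:290,250:470],None,fx=3.5,fy=3.5,interpolation=2))
```

```text
t 3.3 p [622.2 -27.3 146.5] box [  2.5 -88.  146.5] w 51.4 F [-0.5  0.2 -0.9] q [-0.18  0.36  1.47  0.    1.31 -0.02]
toolaxes in box (cols)
 [[-0.002  1.    -0.006]
 [ 1.     0.002  0.002]
 [ 0.002 -0.006 -1.   ]]
travel mm [ 3.   1.8 33.5]
rot [-0.006 -0.002  0.002]
```

View pics/scene1c.png

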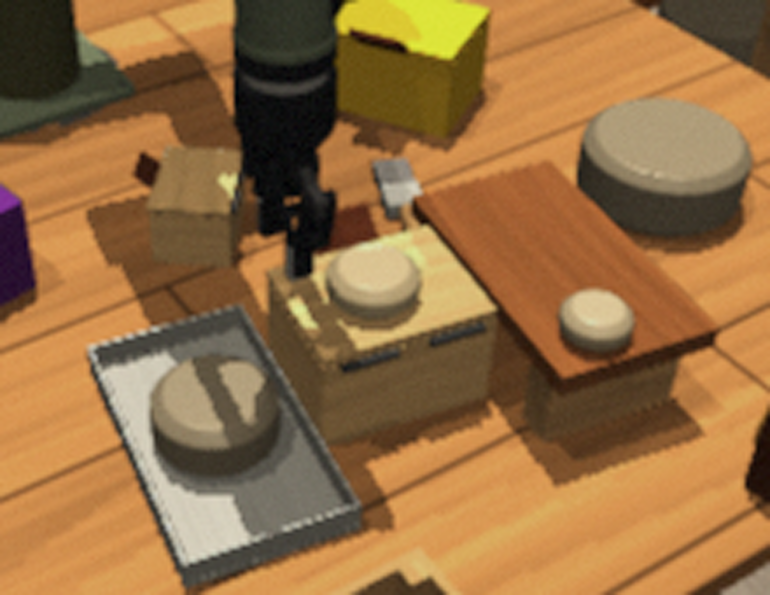

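View pics/wrist1.png

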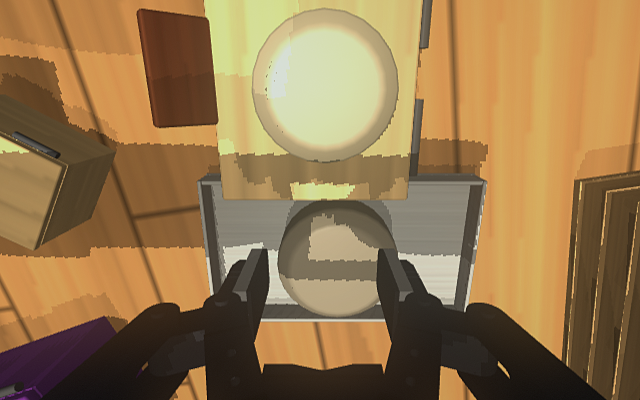

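The fingers straddle the cheese's axis: finger centre is at column ~321, cheese centre at (325,85), and the lid edges line up with the image. I'll get a precise fix from the wrist depth.

Run:
```python
from h import *
p,r=st(); T=np.array(ctrl.camera_info('wrist')['T_tool_cam']); i=ctrl.camera_info('wrist'); d=np.load('wrist1.npy')
v,u=np.mgrid[0:400,0:640]
c=np.stack([(u-i['cx'])/i['fx']*d,(v-i['cy'])/i['fy']*d,d],-1)
W=r.apply((c@T[:3,:3].T+T[:3,3]).reshape(-1,3)).reshape(400,640,3)+p
X=(W-B)@A
z=X[...,2]
ok=d>0
m=ok&(z>115)&(z<160)&(v<170)&(u>230)&(u<420)
Q=X[m]; print('cheese',Q.min(0),Q.max(0),np.median(z[m]))
im=cv2.imread('pics/wrist1.png');hsv=cv2.cvtColor(im,cv2.COLOR_BGR2HSV)
m=ok&(abs(z-104)<6)&(v<200)&(u>190)&(u<450); Q=X[m]; print('lid',np.percentile(Q,[.5,99.5],axis=0),np.median(z[m]))
m=ok&(u>130)&(u<215)&(v<130)&(z>80); Q=X[m]; print('tab',Q.min(0),Q.max(0))
```

```text
t 3.4 p [624.9 -27.7 150. ] box [  5.1 -88.  150. ] w 51.6 F [0.4 0.1 0.2] q [-0.18  0.36  1.47  0.    1.31 -0.02]
toolaxes in box (cols)
 [[-0.002  1.     0.   ]
 [ 1.     0.002  0.002]
 [ 0.002  0.    -1.   ]]
cheese [-33.99670308 -47.94828785 128.29767029] [ 44.54398308  30.89493239 143.71144128] 140.5718072832792
lid [[-64.34910767 -77.83470911  98.38953323]
 [ 66.82533236  39.33420597 109.57256348]] 107.06475485459224
tab [-93.19078464 -29.05392499 104.48524306] [-56.58607807  39.34043501 131.68546161]
```

Call:
apply_moves:
  moves:
    - {"rot":[0,0,0],"travel":[0,0,0.013],"gripper":-0.2}
    - {"rot":[0,0,0],"travel":[0,0,0.013],"gripper":-0.2}
    - {"rot":[0,0,0],"travel":[0,0,0.011],"gripper":-0.2}
    - {"rot":[0,0,0],"travel":[0,0,0],"gripper":-0.2}

```text
time: 3.8
tcp_pos: [627.4, -27.0, 114.0]
tool_rot: [2.388, 2.036, 0.009]
contact_force: [0.1, -0.9, -0.6]
width: 51.6
```

Run:
```python
from h import *
down=np.array([[0,1,0],[1,0,0],[0,0,-1.]])
for k in range(2):to([4,-55,111],down); ctrl.snapshot('top')
```

```text
t 3.8 p [627.4 -27.  114. ] box [  7.5 -87.  114. ] w 51.6 F [ 0.1 -0.9 -0.6] q [-0.18  0.4   1.5   0.    1.24 -0.02]
toolaxes in box (cols)
 [[-0.003  1.     0.007]
 [ 1.     0.003  0.002]
 [ 0.002  0.007 -1.   ]]
travel mm [32.  -3.4  3.1]
rot [ 0.007 -0.002  0.003]
t 3.85 p [628.  -27.1 115. ] box [  8.1 -86.9 115. ] w 51.1 F [-0.1  0.1  0.1] q [-0.18  0.4   1.5   0.    1.24 -0.02]
toolaxes in box (cols)
 [[-0.004  1.     0.008]
 [ 1.     0.004  0.002]
 [ 0.002  0.008 -1.   ]]
travel mm [32. -4.  4.]
rot [ 0.008 -0.002  0.004]
```

Approach at a low height, then push along tool x in small steps.

Call:
apply_moves:
  moves:
    - {"rot":[0.008,0,0.003],"travel":[0.008,-0.003,0.004],"gripper":-0.2}
    - {"rot":[0,0,0],"travel":[0.008,0,0],"gripper":-0.2}
    - {"rot":[0,0,0],"travel":[0.006,0,0],"gripper":-0.2}
    - {"rot":[0,0,0],"travel":[0.005,0,0],"gripper":-0.2}
    - {"rot":[0,0,0],"travel":[0.005,0,0],"gripper":-0.2}
    - {"rot":[0,0,0],"travel":[0.005,0,0],"gripper":-0.2}
    - {"rot":[0,0,0],"travel":[0.005,0,0],"gripper":-0.2}
    - {"rot":[0,0,0],"travel":[0.005,0,0],"gripper":-0.2}

```text
time: 4.7
tcp_pos: [635.4, 23.7, 114.0]
tool_rot: [2.392, 2.033, 0.009]
contact_force: [-0.3, -0.1, -0.7]
width: 51.0
```

Run:
```python
from h import *
down=np.array([[0,1,0],[1,0,0],[0,0,-1.]])
to([4,113,111],down)
p,d=ctrl.snapshot('wrist'); cv2.imwrite('pics/w2.png',p)
to([4,113,111],down)
```

```text
t 4.7 p [635.4  23.7 114. ] box [  7.3 -35.6 114. ] w 51.0 F [-0.3 -0.1 -0.7] q [-0.1   0.41  1.47  0.    1.25  0.06]
toolaxes in box (cols)
 [[-0.     1.     0.005]
 [ 1.     0.     0.002]
 [ 0.002  0.005 -1.   ]]
travel mm [148.6  -3.2   3.4]
rot [ 0.005 -0.002  0.   ]
t 4.75 p [635.5  24.6 114. ] box [  7.2 -34.7 114. ] w 51.1 F [ 0.1 -0.6  0. ] q [-0.1   0.41  1.47  0.    1.25  0.06]
toolaxes in box (cols)
 [[-0.001  1.     0.006]
 [ 1.     0.001  0.003]
 [ 0.003  0.006 -1.   ]]
travel mm [147.7  -3.1   3.5]
rot [ 0.006 -0.003  0.001]
```

View pics/w2.png

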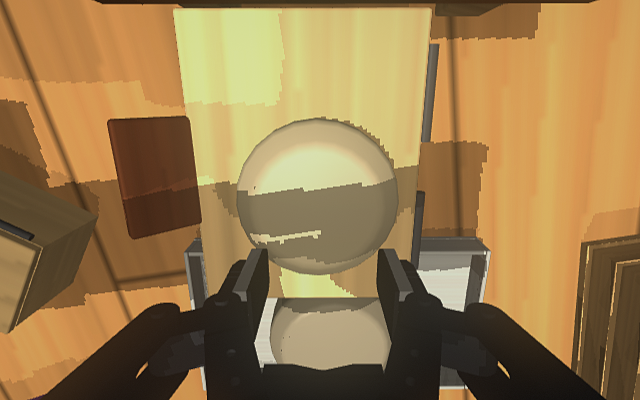

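Fingers are at the cheese, centred on it (cheese centre about (317,195)). Pushing slowly.

Call:
apply_moves:
  moves:
    - {"rot":[0.005,0,0],"travel":[0.005,0,0.001],"gripper":-0.2}
    - {"rot":[0,0,0],"travel":[0.005,0,0],"gripper":-0.2}
    - {"rot":[0,0,0],"travel":[0.005,0,0],"gripper":-0.2}
    - {"rot":[0,0,0],"travel":[0.005,0,0],"gripper":-0.2}
    - {"rot":[0,0,0],"travel":[0.005,0,0],"gripper":-0.2}
    - {"rot":[0,0,0],"travel":[0.005,0,0],"gripper":-0.2}
    - {"rot":[0,0,0],"travel":[0.005,0,0],"gripper":-0.2}
    - {"rot":[0,0,0],"travel":[0.005,0,0],"gripper":-0.2}
    - {"rot":[0,0,0],"travel":[0.005,0,0],"gripper":-0.2}
    - {"rot":[0,0,0],"travel":[0.005,0,0],"gripper":-0.2}

```text
time: 5.75
tcp_pos: [644.1, 77.7, 112.9]
tool_rot: [-2.392, -2.033, -0.003]
contact_force: [-0.8, -0.4, -0.4]
width: 51.3
```

Run:
```python
from h import *
down=np.array([[0,1,0],[1,0,0],[0,0,-1.]])
p,d=ctrl.snapshot('wrist'); cv2.imwrite('pics/w3.png',p)
to([4,113,111],down)
p,d=ctrl.snapshot('scene'); 
cv2.imwrite('pics/s3c.png',cv2.resize(p[120:290,250:470],None,fx=3.5,fy=3.5,interpolation=2))
to([4,113,111],down)
```

```text
t 5.8 p [644.2  78.7 113. ] box [  7.1  20.1 113. ] w 51.4 F [0.1 0.3 0.3] q [-0.01  0.44  1.43  0.    1.26  0.15]
toolaxes in box (cols)
 [[-0.001  1.    -0.   ]
 [ 1.     0.001  0.004]
 [ 0.004 -0.    -1.   ]]
travel mm [92.9 -3.   2.3]
rot [-0.    -0.004  0.001]
t 5.85 p [644.2  78.1 113. ] box [  7.1  19.5 113. ] w 51.2 F [-0.4  0.6 -0.1] q [-0.01  0.44  1.43  0.    1.26  0.15]
toolaxes in box (cols)
 [[-0.001  1.    -0.   ]
 [ 1.     0.001  0.003]
 [ 0.003 -0.    -1.   ]]
travel mm [93.5 -3.   2.3]
rot [-0.    -0.003  0.001]
```

View pics/w3.png

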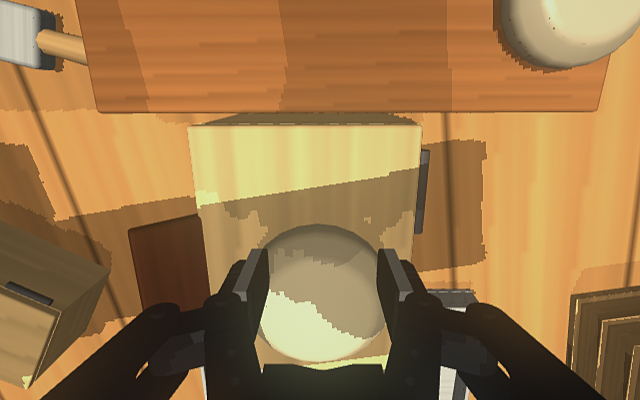

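View pics/s3c.png

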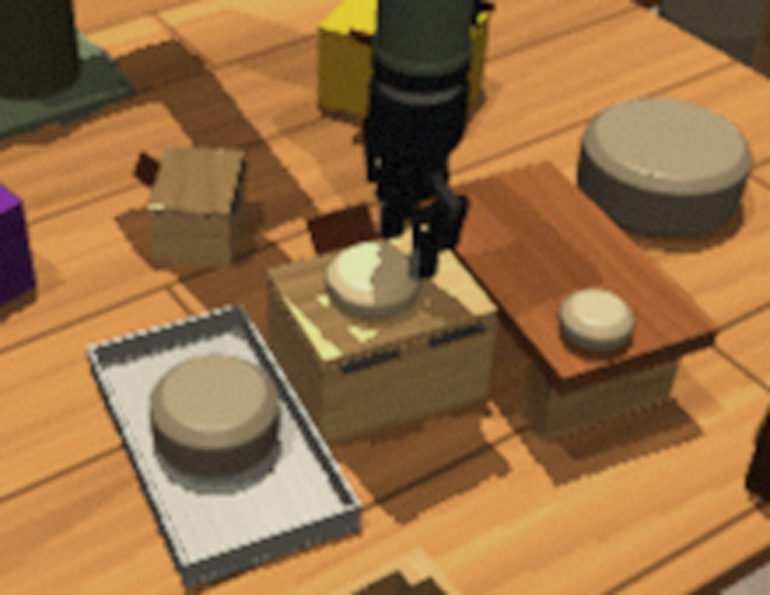

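The push missed: the cheese still lies on the lid (scene crop (375,280)), and the fingers passed it without any contact force. I'll measure where the fingertips really are.

Run:
```python
from h import *
p,r=st(); i=ctrl.camera_info('wrist');T=np.array(i['T_tool_cam']); print(T.round(2))
im,d=ctrl.snapshot('wrist')
v,u=np.mgrid[0:400,0:640]
c=np.stack([(u-i['cx'])/i['fx']*d,(v-i['cy'])/i['fy']*d,d],-1)
t=c@T[:3,:3].T+T[:3,3]
X=((r.apply(t.reshape(-1,3)).reshape(400,640,3)+p)-B)@A
for a,b in [(255,252),(240,290),(262,290),(385,252),(400,290),(382,290),(245,262),(320,230),(320,290),(320,340),(320,358),(380,290),(262,300)]: print((a,b),'tool',t[b,a].round(1),'box',X[b,a].round(1))
```

```text
t 5.85 p [644.2  78.1 113. ] box [  7.1  19.5 113. ] w 51.2 F [-0.4  0.6 -0.1] q [-0.01  0.44  1.43  0.    1.26  0.15]
toolaxes in box (cols)
 [[-0.001  1.    -0.   ]
 [ 1.     0.001  0.003]
 [ 0.003 -0.    -1.   ]]
[[   0.     -0.95   -0.31   78.69]
 [   1.      0.      0.     -0.88]
 [  -0.     -0.31    0.95 -167.47]
 [   0.      0.      0.      1.  ]]
(255, 252) tool [ 11.1 -30.5 -35.5] box [-23.4  30.5 148.5]
(240, 290) tool [ 11.1 -30.2 -64.9] box [-23.1  30.4 177.9]
(262, 290) tool [ -1.5 -26.4 -45.7] box [-19.2  17.8 158.7]
(385, 252) tool [ 11.6  26.7 -36.3] box [ 33.8  31.  149.3]
(400, 290) tool [ 11.8  26.6 -65.9] box [ 33.7  31.2 178.9]
(382, 290) tool [ -3.2  25.  -43.1] box [ 32.1  16.2 156.1]
(245, 262) tool [ 11.2 -32.9 -44.7] box [-25.8  30.5 157.7]
(320, 230) tool [ 11.5  -2.  -12.1] box [  5.1  31.  125.1]
(320, 290) tool [-14.2  -1.9 -26.4] box [  5.2   5.3 139.4]
(320, 340) tool [-44.3  -2.  -26.1] box [  5.2 -24.9 139. ]
(320, 358) tool [-55.5  -2.  -26.6] box [  5.2 -36.1 139.4]
(380, 290) tool [ -5.3  24.8 -39.9] box [ 31.9  14.1 152.8]
(262, 300) tool [ -4.4 -26.  -48.6] box [-18.9  14.9 161.5]
```

Run:
```python
from h import *
i=ctrl.camera_info('wrist');T=np.array(i['T_tool_cam'])
im,d=ctrl.snapshot('wrist'); np.save('w4.npy',d)
v,u=np.mgrid[0:400,0:640]
c=np.stack([(u-i['cx'])/i['fx']*d,(v-i['cy'])/i['fy']*d,d],-1)
t=c@T[:3,:3].T+T[:3,3]
for b in range(244,306,6): print(b,[(a,*t[b,a].round(0).astype(int)) for a in range(236,274,6)])
cv2.imwrite('pics/w4.png',cv2.resize(im[220:400,180:460],None,fx=2.8,fy=2.8,interpolation=2))
```

```text
244 [(236, np.int64(-6), np.int64(-51), np.int64(8)), (242, np.int64(-6), np.int64(-47), np.int64(8)), (248, np.int64(-5), np.int64(-44), np.int64(6)), (254, np.int64(-6), np.int64(-40), np.int64(8)), (260, np.int64(-6), np.int64(-37), np.int64(7)), (266, np.int64(1), np.int64(-31), np.int64(-7)), (272, np.int64(4), np.int64(-27), np.int64(-13))]
250 [(236, np.int64(-9), np.int64(-51), np.int64(6)), (242, np.int64(-10), np.int64(-48), np.int64(7)), (248, np.int64(-10), np.int64(-44), np.int64(8)), (254, np.int64(11), np.int64(-31), np.int64(-34)), (260, np.int64(12), np.int64(-28), np.int64(-35)), (266, np.int64(10), np.int64(-26), np.int64(-32)), (272, np.int64(3), np.int64(-26), np.int64(-17))]
256 [(236, np.int64(-13), np.int64(-51), np.int64(7)), (242, np.int64(-14), np.int64(-48), np.int64(8)), (248, np.int64(11), np.int64(-33), np.int64(-39)), (254, np.int64(11), np.int64(-30), np.int64(-40)), (260, np.int64(12), np.int64(-27), np.int64(-41)), (266, np.int64(7), np.int64(-27), np.int64(-31)), (272, np.int64(1), np.int64(-26), np.int64(-20))]
262 [(236, np.int64(7), np.int64(-39
[... 2146 characters left out ...]
3), np.int64(-30), np.int64(-72)), (242, np.int64(9), np.int64(-29), np.int64(-66)), (248, np.int64(8), np.int64(-27), np.int64(-65)), (254, np.int64(5), np.int64(-26), np.int64(-61)), (260, np.int64(-1), np.int64(-26), np.int64(-51)), (266, np.int64(-11), np.int64(-26), np.int64(-38)), (272, np.int64(-18), np.int64(-26), np.int64(-27))]
304 [(236, np.int64(12), np.int64(-29), np.int64(-75)), (242, np.int64(7), np.int64(-29), np.int64(-67)), (248, np.int64(6), np.int64(-27), np.int64(-66)), (254, np.int64(3), np.int64(-26), np.int64(-62)), (260, np.int64(-4), np.int64(-26), np.int64(-52)), (266, np.int64(-23), np.int64(-29), np.int64(-25)), (272, np.int64(-22), np.int64(-26), np.int64(-27))]
```

View pics/w4.png

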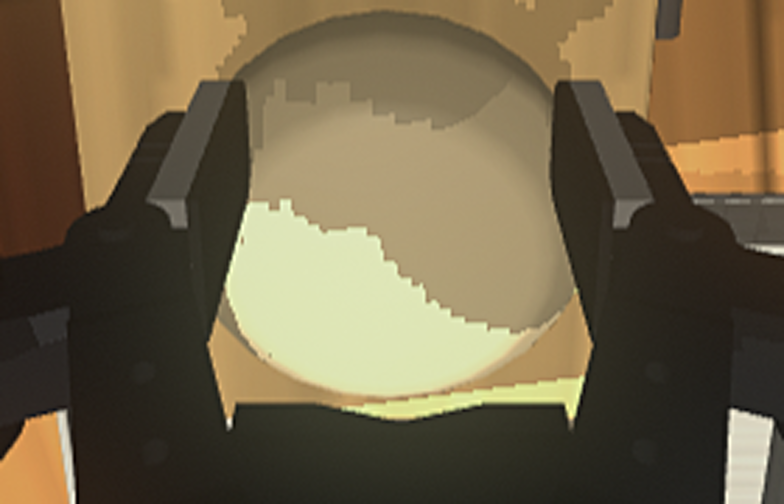

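Run:
```python
from h import *
p,d=ctrl.snapshot('scene'); W=cloud('scene',d); X=(W-B)@A
st()
for u in range(360,378,3):
    print(u,[(v,*X[v,u].round(0).astype(int)) for v in range(188,206,3)])
```

```text
t 6.0 p [644.1  77.2 112.9] box [  7.2  18.6 112.9] w 51.4 F [ 0.1 -0.2  0.3] q [-0.02  0.44  1.43  0.    1.26  0.15]
toolaxes in box (cols)
 [[-0.     1.    -0.   ]
 [ 1.     0.     0.003]
 [ 0.003 -0.    -1.   ]]
360 [(188, np.int64(-16), np.int64(13), np.int64(147)), (191, np.int64(-11), np.int64(11), np.int64(139)), (194, np.int64(0), np.int64(6), np.int64(138)), (197, np.int64(14), np.int64(-1), np.int64(139)), (200, np.int64(27), np.int64(-8), np.int64(140)), (203, np.int64(35), np.int64(-12), np.int64(137))]
363 [(188, np.int64(-17), np.int64(24), np.int64(142)), (191, np.int64(-6), np.int64(19), np.int64(140)), (194, np.int64(7), np.int64(11), np.int64(142)), (197, np.int64(18), np.int64(6), np.int64(141)), (200, np.int64(29), np.int64(1), np.int64(139)), (203, np.int64(40), np.int64(-5), np.int64(138))]
366 [(188, np.int64(-54), np.int64(55), np.int64(105)), (191, np.int64(-41), np.int64(48), np.int64(105)), (194, np.int64(9), np.int64(21), np.int64(140)), (197, np.int64(23), np.int64(13), np.int64(142)), (200, np.int64(32), np.int64(9), np.int64(139)), (203, np.int64(38), n
[... 237 characters left out ...]
np.int64(40), np.int64(14), np.int64(143)), (203, np.int64(35), np.int64(18), np.int64(127))]
372 [(188, np.int64(61), np.int64(8), np.int64(205)), (191, np.int64(62), np.int64(8), np.int64(196)), (194, np.int64(47), np.int64(18), np.int64(170)), (197, np.int64(45), np.int64(20), np.int64(157)), (200, np.int64(5), np.int64(45), np.int64(106)), (203, np.int64(16), np.int64(39), np.int64(104))]
375 [(188, np.int64(72), np.int64(10), np.int64(213)), (191, np.int64(64), np.int64(16), np.int64(195)), (194, np.int64(-16), np.int64(66), np.int64(106)), (197, np.int64(-2), np.int64(59), np.int64(108)), (200, np.int64(8), np.int64(54), np.int64(105)), (203, np.int64(19), np.int64(48), np.int64(104))]
```

Both cameras put the fingertips at z≈143, about 30 mm behind the reported TCP, so they passed just over the cheese. I'll raise, back off and redo the push 30 mm lower.

Call:
apply_moves:
  moves:
    - {"rot":[0,0,0],"travel":[0,0,-0.012],"gripper":-0.2}
    - {"rot":[0,0,0],"travel":[0,0,-0.008],"gripper":-0.2}
    - {"rot":[0,0,0],"travel":[-0.02,0,0],"gripper":-0.2}
    - {"rot":[0,0,0],"travel":[-0.025,-0.001,0],"gripper":-0.2}
    - {"rot":[0,0,0],"travel":[-0.025,-0.001,0],"gripper":-0.2}
    - {"rot":[0,0,0],"travel":[-0.02,-0.001,0],"gripper":-0.2}
    - {"rot":[0,0,0],"travel":[-0.015,0,0],"gripper":-0.2}
    - {"rot":[0,0,0],"travel":[0,0,0],"gripper":-0.2}

```text
time: 6.8
tcp_pos: [626.9, -30.7, 141.5]
tool_rot: [2.389, 2.031, 0.013]
contact_force: [-0.2, 0.0, -0.0]
width: 51.5
```

Run:
```python
from h import *
down=np.array([[0,1,0],[1,0,0],[0,0,-1.]])
to([4,-88,84],down)
```

```text
t 6.8 p [626.9 -30.7 141.5] box [  7.6 -90.6 141.5] w 51.5 F [-0.2  0.  -0. ] q [-0.19  0.37  1.48  0.    1.29 -0.03]
toolaxes in box (cols)
 [[-0.001  1.     0.01 ]
 [ 1.     0.     0.003]
 [ 0.003  0.01  -1.   ]]
travel mm [ 2.5 -4.1 57.4]
rot [ 0.01  -0.003  0.   ]
```

Call:
apply_moves:
  moves:
    - {"rot":[0.008,0,0],"travel":[0,-0.002,0.018],"gripper":-0.2}
    - {"rot":[0,0,0],"travel":[0,-0.001,0.018],"gripper":-0.2}
    - {"rot":[0,0,0],"travel":[0,0,0.01],"gripper":-0.2}
    - {"rot":[0,0,0],"travel":[0,0,0.004],"gripper":-0.2}
    - {"rot":[0,0,0],"travel":[0,0,0],"gripper":-0.2}

```text
time: 7.3
tcp_pos: [624.3, -26.8, 87.5]
tool_rot: [-2.389, -2.035, -0.006]
contact_force: [-0.4, -0.1, -0.2]
width: 51.5
```

Run:
```python
from h import *
down=np.array([[0,1,0],[1,0,0],[0,0,-1.]])
p,d=ctrl.snapshot('scene'); W=cloud('scene',d); X=(W-B)@A
to([4,-55,84],down)
p,d=ctrl.snapshot('wrist'); cv2.imwrite('pics/w5.png',p)
i=ctrl.camera_info('wrist');T=np.array(i['T_tool_cam'])
v,u=np.mgrid[0:400,0:640]
c=np.stack([(u-i['cx'])/i['fx']*d,(v-i['cy'])/i['fy']*d,d],-1)
t=c@T[:3,:3].T+T[:3,3]
for b in range(244,262,3): print(b,[(a,*t[b,a].round(0).astype(int).tolist()) for a in (254,258,262,266)])
to([4,-55,84],down)
```

```text
t 7.35 p [624.3 -26.8  87.7] box [  4.5 -87.2  87.7] w 50.8 F [ 0.1 -0.1  0.5] q [-0.18  0.42  1.52  0.01  1.2  -0.03]
toolaxes in box (cols)
 [[-0.003  1.     0.   ]
 [ 1.     0.003  0.005]
 [ 0.005  0.    -1.   ]]
travel mm [32.2 -0.4  3.9]
rot [ 0.    -0.005  0.003]
244 [(254, -43, -58, 85), (258, -43, -54, 84), (262, -42, -51, 84), (266, -42, -48, 83)]
247 [(254, -45, -58, 84), (258, -45, -54, 83), (262, -45, -51, 84), (266, -45, -48, 84)]
250 [(254, 11, -31, -34), (258, 12, -29, -35), (262, 11, -28, -34), (266, 10, -26, -31)]
253 [(254, 11, -31, -36), (258, 11, -29, -37), (262, 11, -27, -37), (266, 9, -26, -32)]
256 [(254, 11, -30, -39), (258, 12, -28, -41), (262, 12, -27, -40), (266, 7, -26, -32)]
259 [(254, 11, -30, -42), (258, 11, -28, -42), (262, 11, -26, -42), (266, 7, -26, -33)]
t 7.4 p [624.9 -27.1  88.6] box [  5.1 -87.4  88.6] w 51.2 F [-0.2  1.1  0.2] q [-0.18  0.42  1.52  0.01  1.2  -0.03]
toolaxes in box (cols)
 [[-0.002  1.     0.002]
 [ 1.     0.002  0.005]
 [ 0.005  0.002 -1.   ]]
travel mm [32.4 -1.   4.7]
rot [ 0.002 -0.005  0.002]
```

View pics/w5.png

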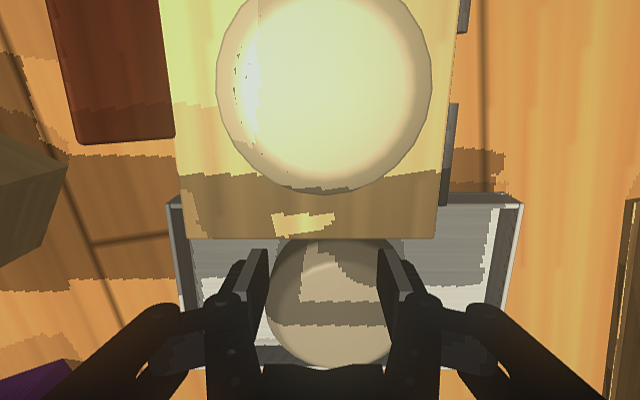

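Call:
apply_moves:
  moves:
    - {"rot":[0,-0.004,0],"travel":[0.008,0,0.004],"gripper":-0.2}
    - {"rot":[0,0,0],"travel":[0.008,0,0],"gripper":-0.2}
    - {"rot":[0,0,0],"travel":[0.006,0,0],"gripper":-0.2}
    - {"rot":[0,0,0],"travel":[0.005,0,0],"gripper":-0.2}
    - {"rot":[0,0,0],"travel":[0.005,0,0],"gripper":-0.2}
    - {"rot":[0,0,0],"travel":[0.005,0,0],"gripper":-0.2}
    - {"rot":[0,0,0],"travel":[0.005,0,0],"gripper":-0.2}
    - {"rot":[0,0,0],"travel":[0.005,0,0],"gripper":-0.2}
    - {"rot":[0,0,0],"travel":[0.005,0,0],"gripper":-0.2}

```text
time: 8.3
tcp_pos: [635.8, 27.9, 87.1]
tool_rot: [2.387, 2.034, 0.006]
contact_force: [-0.4, -1.2, -0.2]
width: 51.0
```

Run:
```python
from h import *
down=np.array([[0,1,0],[1,0,0],[0,0,-1.]])
p,d=ctrl.snapshot('wrist'); cv2.imwrite('pics/w6.png',p)
to([4,113,84],down)
```

```text
t 8.35 p [635.9  28.9  87.1] box [  6.9 -30.4  87.1] w 51.0 F [-0.4 -0.  -0.9] q [-0.09  0.44  1.49 -0.    1.2   0.07]
toolaxes in box (cols)
 [[-0.003  1.     0.007]
 [ 1.     0.003 -0.   ]
 [-0.     0.007 -1.   ]]
travel mm [143.4  -2.4   3.1]
rot [0.007 0.    0.003]
```

View pics/w6.png

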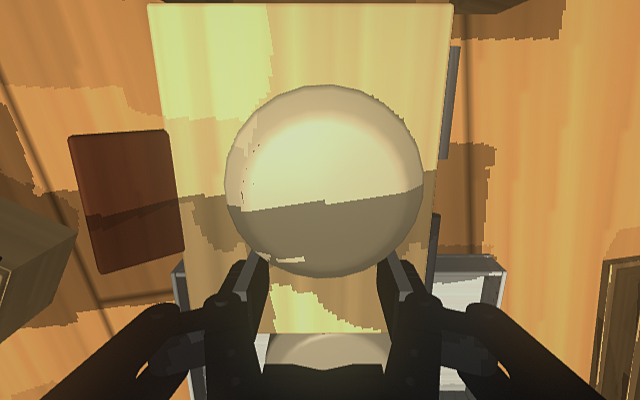

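Contact is real now: the cheese rests against both finger edges at rows ~255–270. Continue.

Call:
apply_moves:
  moves:
    - {"rot":[0.005,0,0],"travel":[0.005,0,0.001],"gripper":-0.2}
    - {"rot":[0,0,0],"travel":[0.005,0,0],"gripper":-0.2}
    - {"rot":[0,0,0],"travel":[0.005,0,0],"gripper":-0.2}
    - {"rot":[0,0,0],"travel":[0.005,0,0],"gripper":-0.2}
    - {"rot":[0,0,0],"travel":[0.005,0,0],"gripper":-0.2}
    - {"rot":[0,0,0],"travel":[0.005,0,0],"gripper":-0.2}
    - {"rot":[0,0,0],"travel":[0.005,0,0],"gripper":-0.2}
    - {"rot":[0,0,0],"travel":[0.005,0,0],"gripper":-0.2}

```text
time: 9.15
tcp_pos: [643.3, 70.3, 86.7]
tool_rot: [2.389, 2.035, 0.001]
contact_force: [-0.7, -1.7, 0.6]
width: 51.3
```

Run:
```python
from h import *
down=np.array([[0,1,0],[1,0,0],[0,0,-1.]])
p,d=ctrl.snapshot('wrist'); cv2.imwrite('pics/w7.png',p)
to([4,113,84],down)
```

```text
t 9.2 p [643.4  71.3  86.7] box [ 7.5 12.7 86.7] w 51.1 F [-0.1 -0.3  0.5] q [-0.02  0.47  1.46 -0.    1.21  0.14]
toolaxes in box (cols)
 [[-0.003  1.     0.003]
 [ 1.     0.003 -0.001]
 [-0.001  0.003 -1.   ]]
travel mm [100.4  -3.2   2.6]
rot [0.003 0.001 0.003]
```

View pics/w7.png

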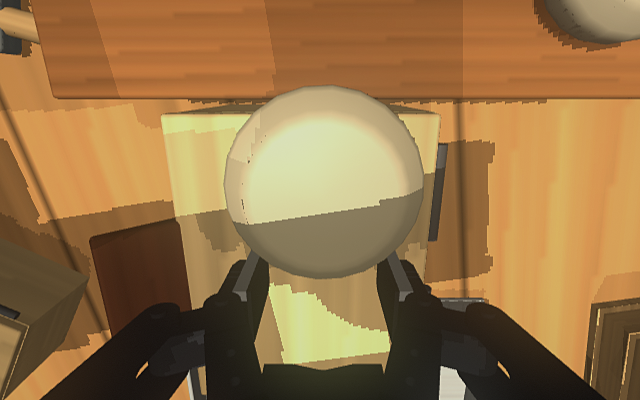

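The cheese is moving along in the cradle and its front edge has reached the board. Continue.

Call:
apply_moves:
  moves:
    - {"rot":[0,0,0],"travel":[0.005,0,0],"gripper":-0.2}
    - {"rot":[0,0,0],"travel":[0.005,0,0],"gripper":-0.2}
    - {"rot":[0,0,0],"travel":[0.005,0,0],"gripper":-0.2}
    - {"rot":[0,0,0],"travel":[0.005,0,0],"gripper":-0.2}
    - {"rot":[0,0,0],"travel":[0.005,0,0],"gripper":-0.2}
    - {"rot":[0,0,0],"travel":[0.005,0,0],"gripper":-0.2}
    - {"rot":[0,0,0],"travel":[0.005,0,0],"gripper":-0.2}
    - {"rot":[0,0,0],"travel":[0.005,0,0],"gripper":-0.2}
    - {"rot":[0,0,0],"travel":[0.005,0,0],"gripper":-0.2}
    - {"rot":[0,0,0],"travel":[0.005,0,0],"gripper":-0.2}

```text
time: 10.2
tcp_pos: [651.8, 124.7, 86.5]
tool_rot: [2.389, 2.036, 0.001]
contact_force: [-0.1, -1.3, 0.6]
width: 51.2
```

Run:
```python
from h import *
down=np.array([[0,1,0],[1,0,0],[0,0,-1.]])
p,d=ctrl.snapshot('wrist'); cv2.imwrite('pics/w8.png',p)
to([4,113,84],down)
```

```text
t 10.25 p [651.8 125.8  86.5] box [ 7.  67.8 86.5] w 51.1 F [0.9 0.3 0.2] q [ 0.06  0.5   1.41 -0.    1.23  0.22]
toolaxes in box (cols)
 [[-0.003  1.     0.002]
 [ 1.     0.003  0.   ]
 [ 0.     0.002 -1.   ]]
travel mm [45.2 -2.8  2.5]
rot [ 0.002 -0.     0.003]
```

View pics/w8.png

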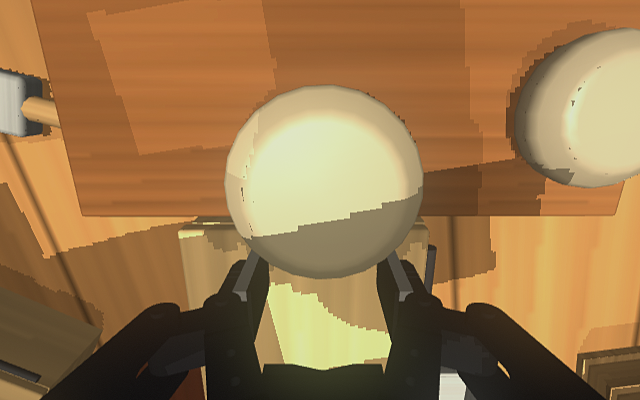

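Call:
apply_moves:
  moves:
    - {"rot":[0,0,0],"travel":[0.005,0,0],"gripper":-0.2}
    - {"rot":[0,0,0],"travel":[0.005,0,0],"gripper":-0.2}
    - {"rot":[0,0,0],"travel":[0.005,0,0],"gripper":-0.2}
    - {"rot":[0,0,0],"travel":[0.005,0,0],"gripper":-0.2}
    - {"rot":[0,0,0],"travel":[0.005,0,0],"gripper":-0.2}
    - {"rot":[0,0,0],"travel":[0.005,0,0],"gripper":-0.2}
    - {"rot":[0,0,0],"travel":[0.005,0,0],"gripper":-0.2}
    - {"rot":[0,0,0],"travel":[0.004,0,0],"gripper":-0.2}
    - {"rot":[0,0,0],"travel":[0.003,0,0],"gripper":-0.2}
    - {"rot":[0,0,0],"travel":[0,0,0],"gripper":-0.2}

```text
time: 11.25
tcp_pos: [658.5, 171.6, 85.8]
tool_rot: [2.389, 2.038, 0.001]
contact_force: [-0.1, -1.2, 0.9]
width: 51.6
```

Run:
```python
from h import *
p,r=st(); im,d=ctrl.snapshot('wrist'); cv2.imwrite('pics/w9.png',im)
i=ctrl.camera_info('wrist');T=np.array(i['T_tool_cam'])
v,u=np.mgrid[0:400,0:640]
c=np.stack([(u-i['cx'])/i['fx']*d,(v-i['cy'])/i['fy']*d,d],-1)
X=((r.apply((c@T[:3,:3].T+T[:3,3]).reshape(-1,3)).reshape(400,640,3)+p)-B)@A
m=(d>0)&(X[...,2]>115)&(v<270)&(u>210)&(u<440)&(X[...,2]<145); Q=X[m]; print(Q.min(0),Q.max(0))
top=X[130:200,280:370].reshape(-1,3); print(np.percentile(top[:,2],[2,50,98]))
m=(d>0)&(abs(X[...,2]-104)<5)&(v<260)&(abs(X[...,0])<90)&(X[...,1]>83); print('board y',np.percentile(X[m][:,1],[.5,99.5]),np.median(X[m][:,2]))
```

```text
t 11.25 p [658.5 171.6  85.8] box [  6.2 114.1  85.8] w 51.6 F [-0.1 -1.2  0.9] q [ 0.13  0.53  1.36 -0.    1.25  0.29]
toolaxes in box (cols)
 [[-0.004  1.     0.001]
 [ 1.     0.004  0.   ]
 [ 0.     0.001 -1.   ]]
[-33.87360732 113.08965641 115.16235531] [ 44.94222404 195.25358425 140.43431632]
[136.7120597  137.94017038 139.26765535]
board y [113.15345125 227.07281277] 103.92528830124444
```

View pics/w9.png

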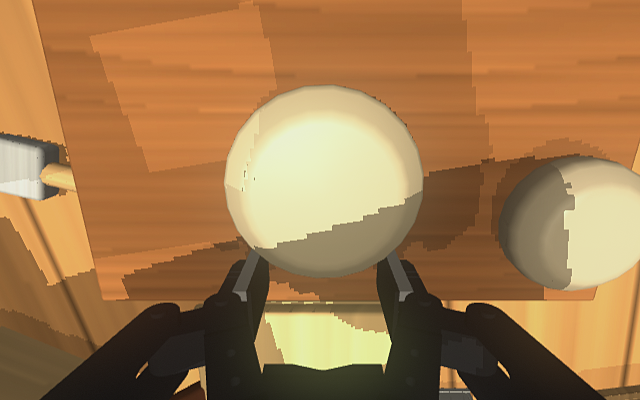

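The cheese is at box-frame y 115–195, x≈5, top ≈138, so it lies flat on the board (y 86–236). Backing off and rising.

Call:
apply_moves:
  moves:
    - {"rot":[0,0,0],"travel":[-0.008,0,0],"gripper":-0.2}
    - {"rot":[0,0,0],"travel":[-0.015,0,0],"gripper":-0.2}
    - {"rot":[0,0,0],"travel":[-0.015,0,0],"gripper":-0.2}
    - {"rot":[0,0,0],"travel":[0,0,-0.02],"gripper":-0.2}
    - {"rot":[0,0,0],"travel":[0,0,-0.03],"gripper":0.2}
    - {"rot":[0,0,0],"travel":[0,0,-0.03],"gripper":0.6}
    - {"rot":[0,0,0],"travel":[0,0,-0.03],"gripper":1}
    - {"rot":[0,0,0],"travel":[0,0,-0.02],"gripper":1}

```text
time: 12.1
tcp_pos: [647.0, 122.3, 213.7]
tool_rot: [-2.392, -2.025, 0.016]
contact_force: [0.6, -0.4, 0.9]
width: -0.1
```

```bash
cat >> h.py <<'E'
import json
def rec():
    s=ctrl.get_state(); open('log.jsonl','a').write(json.dumps([list(map(float,s['joint_pos'])),list(map(float,s['tcp_pos'])),list(map(float,s['tool_rot']))])+'\n')
E
python3 - <<'E'
from h import *
st(); rec()
p,d=ctrl.snapshot('top'); cv2.imwrite('pics/top2.png',cv2.resize(p[85:285,170:420],None,fx=3.1,fy=3.1,interpolation=2))
W=cloud('top',d); X=(W-B)@A
d0=np.load('top0.npy'); X0=(cloud('top',d0)-B)@A
z=X0[...,2]
for nm,u,v,w in [('decoy',305,241,25),('traycheese',347,160,18)]:
    q=X0[v-w:v+w,u-w:u+w].reshape(-1,3); q=q[q[:,2]>25]; print(nm,q.min(0).round(),q.max(0).round())
rec()
E
```

```text
t 12.1 p [647.  122.3 213.7] box [  2.8  63.6 213.7] w -0.1 F [ 0.6 -0.4  0.9] q [ 0.06  0.39  1.3  -0.    1.47  0.22]
toolaxes in box (cols)
 [[ 0.004  1.    -0.012]
 [ 1.    -0.004 -0.003]
 [-0.003 -0.012 -1.   ]]
decoy [-326. -133.   57.] [-196.  -15. 1627.]
traycheese [-320. -214.   25.] [  71. -105. 1627.]
```

View pics/top2.png

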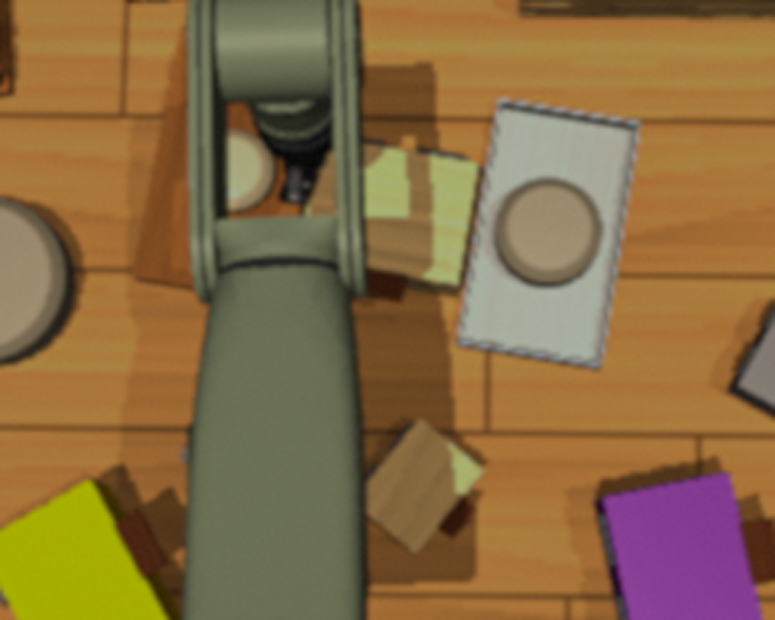

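Call:
apply_moves:
  moves:
    - {"rot":[0,0,0],"travel":[-0.005,-0.01,-0.012],"gripper":1}
    - {"rot":[0,0,0],"travel":[-0.025,-0.02,-0.008],"gripper":1}
    - {"rot":[0,0,0],"travel":[-0.03,-0.025,-0.003],"gripper":1}
    - {"rot":[0,0,0],"travel":[-0.03,-0.025,0],"gripper":1}
    - {"rot":[0,0,0],"travel":[-0.03,-0.025,0],"gripper":1}
    - {"rot":[0,0.1,0],"travel":[0,0,0],"gripper":1}
    - {"rot":[0,0.14,0],"travel":[0,0,0],"gripper":1}
    - {"rot":[0,0.14,0],"travel":[0,0,0],"gripper":1}
    - {"rot":[0,0.14,0],"travel":[0,0,0],"gripper":1}

```text
time: 13.05
tcp_pos: [519.4, 13.3, 241.8]
tool_rot: [-2.094, -1.772, -0.58]
contact_force: [0.3, 0.4, -0.1]
width: 0.2
```

Run:
```python
from h import *
st(); rec()
im,d=ctrl.snapshot('wrist'); cv2.imwrite('pics/w10.png',im)
i=ctrl.camera_info('wrist');T=np.array(i['T_tool_cam'])
v,u=np.mgrid[0:400,0:640]
c=np.stack([(u-i['cx'])/i['fx']*d,(v-i['cy'])/i['fy']*d,d],-1)
t=c@T[:3,:3].T+T[:3,3]
for b in range(220,300,5): print(b,[(a,*t[b,a].round(0).astype(int).tolist()) for a in (300,310,320,330,340)])
```

```text
t 13.05 p [519.4  13.3 241.8] box [-105.5  -64.5  241.8] w 0.2 F [ 0.3  0.4 -0.1] q [-0.48  0.09  1.7   0.51  1.53 -0.38]
toolaxes in box (cols)
 [[ 0.002  1.     0.008]
 [ 0.86  -0.006  0.51 ]
 [ 0.51   0.006 -0.86 ]]
220 [(300, -81, -30, 235), (310, -81, -17, 234), (320, -81, -4, 234), (330, -80, 9, 233), (340, -81, 22, 234)]
225 [(300, -85, -30, 228), (310, -86, -17, 230), (320, -86, -4, 231), (330, -86, 9, 230), (340, -86, 22, 230)]
230 [(300, -91, -30, 226), (310, -92, -17, 227), (320, -92, -4, 226), (330, -92, 9, 228), (340, -92, 22, 227)]
235 [(300, -97, -30, 223), (310, -98, -17, 224), (320, -97, -4, 223), (330, -97, 9, 224), (340, -98, 22, 224)]
240 [(300, -103, -29, 220), (310, -103, -17, 220), (320, -102, -4, 218), (330, -103, 9, 220), (340, -103, 22, 220)]
245 [(300, -108, -29, 216), (310, 11, -7, -29), (320, 12, -2, -29), (330, 12, 3, -30), (340, -107, 22, 215)]
250 [(300, -114, -29, 214), (310, 11, -6, -34), (320, 12, -2, -35), (330, 11, 3, -33), (340, -114, 22, 214)]
255 [(300, -119, -29, 210), (310, 12, -6, -39), (320, 12, -2, -40), (330, 11, 2, -39), (340, -118, 21, 210)]
260 [(300, 7, -11, -36), (310, 11, -6, -43), (320, 11, -2, -43), (330, 12, 2, -43), (340, 7, 7, -35)]
265 [(300, 8, -10, -41), (310, 11, -6, -47), (320, 11, -2, -47), (330, 11, 2, -48), (340, 7, 7, -40)]
270 [(300, 7, -10, -44), (310, 11, -6, -51), (320, 11, -2, -51), (330, 12, 2, -52), (340, 7, 7, -44)]
275 [(300, 7, -10, -48), (310, 11, -6, -54), (320, 11, -2, -55), (330, 12, 2, -56), (340, 8, 6, -49)]
280 [(300, 7, -10, -52), (310, 11, -6, -58), (320, 11, -2, -59), (330, 11, 2, -58), (340, 11, 6, -58)]
285 [(300, 7, -10, -56), (310, 12, -5, -63), (320, 11, -2, -62), (330, 12, 2, -63), (340, 11, 6, -62)]
290 [(300, 14, -9, -69), (310, 12, -5, -67), (320, 10, -2, -62), (330, 10, 2, -63), (340, 14, 5, -69)]
295 [(300, 14, -8, -72), (310, 12, -5, -69), (320, 7, -2, -62), (330, 12, 2, -69), (340, 13, 5, -71)]
```

View pics/w10.png

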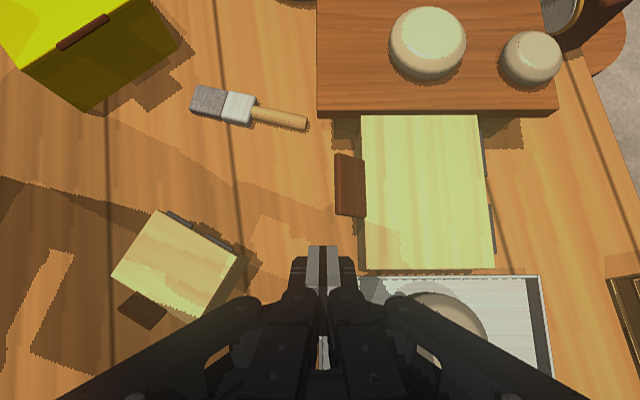

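```bash
cat > kin.py <<'E'
from h import *
from scipy.optimize import least_squares
Ry=lambda a:R.from_euler('y',a).as_matrix(); Rz=lambda a:R.from_euler('z',a).as_matrix()
def fk(q,k):
    a0,z0,oy,L2,c3x,c3z,o5,d6=k
    M=Rz(q[0]); p=M@np.array([a0,oy,z0]); M=M@Ry(q[1]); p=p+M@[0,0,L2]; M=M@Ry(q[2]); p=p+M@[c3x,0,c3z]
    M=M@Rz(q[3]); p=p+M@[0,o5,0]; M=M@Ry(q[4])@Rz(q[5]+np.pi/2); return p+M@[0,0,d6],M
E
cat > fit.py <<'E'
from kin import *
D=[json.loads(l) for l in open('log.jsonl')]
D=[(np.array(a),np.array(b),R.from_rotvec(c)) for a,b,c in D]
D.append((np.array([1.0995,.207477,1.54299,0,1.39351,-.150509]),np.array([181.32,545.66,206.38]),R.from_rotvec([-.5016,-3.10056,.003578])))
D2=[([1.1,.2,1.53,0,1.43,1.31],[178.5,540.2,218.1]),([-.1,.33,1.36,-.01,1.47,.05],[632.7,18.6,221.9]),([-.18,.4,1.5,0,1.24,-.02],[628,-27,115]),([-.1,.41,1.47,0,1.25,.06],[635.5,24.6,114]),([-.02,.44,1.43,0,1.26,.15],[644.1,77.7,112.9]),([-.18,.42,1.52,.01,1.2,-.03],[624.9,-27,88]),([.13,.53,1.36,0,1.25,.29],[658.5,171.6,85.8]),([-.02,.47,1.46,0,1.21,.14],[643.4,71.3,86.7])]
for q,p,r in D: print('ori err',(r.inv()*R.from_matrix(fk(q,np.zeros(8))[1])).magnitude())
def res(k):
    e=[(fk(q,k)[0]-p)/1.5 for q,p,_ in D]+[(fk(np.array(q),k)[0]-p)/5 for q,p in D2]
    return np.r_[np.concatenate(e),(k-K0)/80]
K0=np.array([0,300,80,400,0,400,0,250.])
s=least_squares(res,K0); print(s.x.round(1)); print((res(s.x)[:3*len(D)]*1.5).round(1)); np.save('k.npy',s.x)
E
python3 fit.py
```

```text
ori err 6.038315983417916e-16
ori err 4.910122821839299e-16
ori err 2.5626980138831173e-16
ori err 1.7988998482368378e-05
[  1.3 283.3  87.  454.2  93.7 498.6  -0.9 340.9]
[ 0.1 -0.1  0.4  0.1 -0.1  0.3  0.2 -0.1 -0.1 -0.2 -0.6 -0.8]
```

```bash
cat >> kin.py <<'E'
lo=np.array([-2.73,-.86,.23,-1.11,.08,-2.82])+.03; hi=np.array([2.73,2.22,2.46,4.25,2.63,2.82])-.03
k=np.load('k.npy')
TIP=28.; HH=11.; CU,CW=140.,15.3
def pose(th,psi,p,yb=0.,back=0.,drop=0.):
    h=np.array([np.cos(psi),np.sin(psi),0]); zt=np.cos(p)*h-np.sin(p)*np.array([0,0,1.]); yt=np.cross([0,0,-1.],h)*-1
    # current: x_t up. y_t=z_t x x_t
    xt=np.sin(p)*h+np.cos(p)*np.array([0,0,1.]); yt=np.cross(zt,xt)
    a=np.arctan2(CW,CU)+th; r=np.hypot(CU,CW)
    c=np.array([60-r*np.cos(a),yb,95.5+r*np.sin(a)])
    tip=c-HH*xt-back*zt-np.array([0,0,drop])
    tcp=tip+TIP*zt
    return A@tcp+B, A@np.c_[xt,yt,zt]
def ik(P,M,q0,n=6):
    best=None
    rng=np.random.default_rng(0)
    for j in range(n):
        s0=np.clip(q0,lo,hi) if j==0 else rng.uniform(lo,hi)
        f=lambda q:np.r_[(fk(q,k)[0]-P)/100,(R.from_matrix(M).inv()*R.from_matrix(fk(q,k)[1])).as_rotvec()]
        s=least_squares(f,s0,bounds=(lo,hi))
        if best is None or s.cost<best.cost-1e-9: best=s
        if best.cost<1e-8: break
    return best.x,best.cost
E
python3 - <<'E'
from kin import *
q0=np.array([-.48,.09,1.7,.51,1.53,-.38])
for psi in (90,75,60,45,30):
  for p in (10,20,30):
    q=q0;o=[]
    for th in (0,.8,1.65):
        P,M=pose(th,np.radians(psi),np.radians(p)); q,c=ik(P,M,q); o.append((('%.0e'%c),q.round(2).tolist()))
    print(psi,p,o)
E
```

```text
90 10 [('1e-27', [-0.59, 0.78, 1.71, 1.12, 1.68, -0.98]), ('6e-28', [-0.55, 0.66, 1.61, 1.18, 1.75, -0.77]), ('3e-25', [-0.49, 0.79, 1.29, 1.25, 1.77, -0.57])]
90 20 [('1e-29', [-0.57, 0.67, 1.74, 1.04, 1.57, -0.91]), ('1e-24', [-0.53, 0.57, 1.62, 1.07, 1.65, -0.7]), ('1e-24', [-0.48, 0.71, 1.29, 1.12, 1.69, -0.52])]
90 30 [('2e-22', [-0.53, 0.56, 1.76, 0.95, 1.46, -0.82]), ('6e-22', [-0.5, 0.48, 1.62, 0.96, 1.57, -0.62]), ('3e-24', [-0.45, 0.64, 1.29, 0.98, 1.62, -0.46])]
75 10 [('6e-29', [-0.64, 0.7, 1.9, 1.3, 1.53, -1.05]), ('1e-25', [-0.59, 0.55, 1.82, 1.33, 1.56, -0.81]), ('3e-28', [-0.52, 0.66, 1.53, 1.37, 1.55, -0.62])]
75 20 [('2e-30', [-0.61, 0.57, 1.93, 1.21, 1.4, -0.94]), ('1e-22', [-0.57, 0.44, 1.82, 1.21, 1.46, -0.69]), ('3e-27', [-0.5, 0.58, 1.52, 1.23, 1.46, -0.52])]
75 30 [('3e-19', [-0.57, 0.46, 1.94, 1.11, 1.28, -0.8]), ('3e-20', [-0.53, 0.36, 1.8, 1.08, 1.37, -0.56]), ('1e-26', [-0.46, 0.51, 1.5, 1.08, 1.39, -0.41])]
60 10 [('3e-30', [-0.66, 0.64, 2.09, 1.53, 1.4, -1.15]), ('5e-21', [-0.6, 0.44, 2.01, 1.52, 1.38, -0.87]), ('5e-30', [-0.51, 0.54, 1.74, 1.55, 1.33, -
[... 569 characters left out ...]
.62, 1.03, -0.74]), ('1e-29', [-0.44, 0.34, 1.9, 1.59, 0.96, -0.58])]
45 30 [('5e-31', [-0.52, 0.27, 2.26, 1.58, 0.91, -0.85]), ('2e-22', [-0.47, 0.11, 2.12, 1.38, 0.9, -0.46]), ('5e-27', [-0.4, 0.27, 1.84, 1.32, 0.87, -0.3])]
30 10 [('6e-30', [-0.47, 0.59, 2.37, 2.27, 1.27, -1.43]), ('3e-21', [-0.42, 0.27, 2.31, 2.19, 1.02, -1.11]), ('1e-21', [-0.35, 0.35, 2.05, 2.16, 0.89, -0.97])]
30 20 [('1e-21', [-0.44, 0.38, 2.39, 2.19, 0.98, -1.25]), ('1e-29', [-0.39, 0.11, 2.29, 1.97, 0.77, -0.85]), ('1e-30', [-0.33, 0.25, 2.02, 1.9, 0.69, -0.69])]
30 30 [('1e-24', [-0.38, 0.2, 2.36, 1.99, 0.7, -0.96]), ('3e-20', [-0.35, 0.01, 2.23, 1.6, 0.6, -0.44]), ('4e-27', [-0.3, 0.19, 1.95, 1.47, 0.56, -0.26])]
```

```bash
python3 fit.py | tail -3
cat >> kin.py <<'E'
PSI=np.radians(50); PP=np.radians(22)
def go(th=0,back=0,drop=0,n=1,yb=0.):
    p,r=st(); rec(); P,M=pose(th,PSI,PP,yb=yb,back=back,drop=drop)
    d=r.inv().apply(P-p); w=(r.inv()*R.from_matrix(M)).as_rotvec()
    print('target box',((P-B)@A).round(1),'travel',d.round(1),'rot',w.round(3),'norm',np.linalg.norm(w).round(2))
E
python3 - <<'E'
from kin import *
go(0,90,-110)
q=ctrl.get_state()['joint_pos']
for a in [(90,-110),(70,8),(0,8)]:
    P,M=pose(0,PSI,PP,back=a[0],drop=a[1]); q,c=ik(P,M,q); print(a,P.round(),q.round(2),c)
# stepping sim: rotate via rows of world-split
p,r=ctrl.get_state()['tcp_pos'],R.from_rotvec(ctrl.get_state()['tool_rot'])
E
```

```text
ori err 1.7988998482368378e-05
[  1.3 283.3  87.  454.2  93.7 498.6  -0.9 340.9]
[ 0.1 -0.1  0.4  0.1 -0.1  0.3  0.2 -0.1 -0.1 -0.2 -0.6 -0.8]
t 13.1 p [517.9   9.9 238.2] box [-106.5  -68.1  238.2] w -0.4 F [-0.9 -4.2 -3.5] q [-0.49  0.09  1.71  0.51  1.53 -0.39]
toolaxes in box (cols)
 [[ 0.01   1.     0.006]
 [ 0.859 -0.011  0.512]
 [ 0.512  0.    -0.859]]
target box [-119.6  -47.2  233.8] travel [ 15.6 -13.3  14.4] rot [-0.53   0.624  0.455] norm 0.94
(90, -110) [508.  33. 234.] [-0.85 -0.08  2.29  1.26  1.33 -0.6 ] 4.44365345873547e-23
(70, 8) [522.  45. 108.] [-0.79  0.32  2.29  1.43  1.21 -1.  ] 2.9892703729539444e-26
(0, 8) [572.  87.  82.] [-0.59  0.44  2.22  1.62  1.11 -1.04] 1.3518538233587626e-25
```

Call:
apply_moves:
  moves:
    - {"rot":[-0.066,0.078,0.057],"travel":[0.002,-0.002,-0.001],"gripper":1}
    - {"rot":[-0.066,0.078,0.057],"travel":[0.002,-0.002,0.001],"gripper":1}
    - {"rot":[-0.066,0.078,0.057],"travel":[0.002,-0.002,0.001],"gripper":1}
    - {"rot":[-0.066,0.078,0.057],"travel":[0.002,-0.002,0.002],"gripper":1}
    - {"rot":[-0.066,0.078,0.057],"travel":[0.002,-0.002,0.002],"gripper":1}
    - {"rot":[-0.066,0.078,0.057],"travel":[0.002,-0.002,0.002],"gripper":1}
    - {"rot":[-0.066,0.078,0.057],"travel":[0.002,-0.001,0.002],"gripper":1}
    - {"rot":[-0.066,0.078,0.057],"travel":[0.001,0,0.002],"gripper":1}
    - {"rot":[0,0,0],"travel":[0,0,0],"gripper":1}

```text
time: 14.0
tcp_pos: [511.4, 23.9, 233.5]
tool_rot: [-2.202, -0.746, -1.493]
contact_force: [0.2, -0.4, -0.7]
width: 0.1
```

```bash
python3 - <<'E'
from kin import *
go(0,90,-110)
go(0,70,10)
p,d=ctrl.snapshot('scene'); cv2.imwrite('pics/s11.png',cv2.resize(p[90:290,220:470],None,fx=3,fy=3,interpolation=2))
p,d=ctrl.snapshot('wrist'); cv2.imwrite('pics/w11.png',p)
E
python3 fit.py
```

```text
t 14.0 p [511.4  23.9 233.5] box [-115.1  -55.3  233.5] w 0.1 F [ 0.2 -0.4 -0.7] q [-0.86 -0.08  2.31  1.29  1.31 -0.59]
toolaxes in box (cols)
 [[ 0.258  0.734  0.628]
 [ 0.26  -0.679  0.687]
 [ 0.931 -0.014 -0.366]]
target box [-119.6  -47.2  233.8] travel [ 1.3 -8.8  2.7] rot [ 0.04 -0.01 -0.03] norm 0.05
t 14.0 p [511.4  23.9 233.5] box [-115.1  -55.3  233.5] w 0.1 F [ 0.2 -0.4 -0.7] q [-0.86 -0.08  2.31  1.29  1.31 -0.59]
toolaxes in box (cols)
 [[ 0.258  0.734  0.628]
 [ 0.26  -0.679  0.687]
 [ 0.931 -0.014 -0.366]]
target box [-107.7  -33.   106.3] travel [-110.6   -8.    66.6] rot [ 0.04 -0.01 -0.03] norm 0.05
ori err 6.038315983417916e-16
ori err 4.910122821839299e-16
ori err 2.5626980138831173e-16
ori err 2.737127597257086e-16
ori err 8.675560052622149e-16
ori err 8.675560052622149e-16
ori err 1.7988998482368378e-05
[  0.9 282.9  86.8 454.7  94.1 498.9  -0.6 340.6]
[ 0.1 -0.   0.3  0.1 -0.   0.3  0.1 -0.2  0.   0.1 -0.2  0.   0.1  0.
 -0.   0.1  0.  -0.  -0.3 -0.7 -0.9]
```

View pics/s11.png

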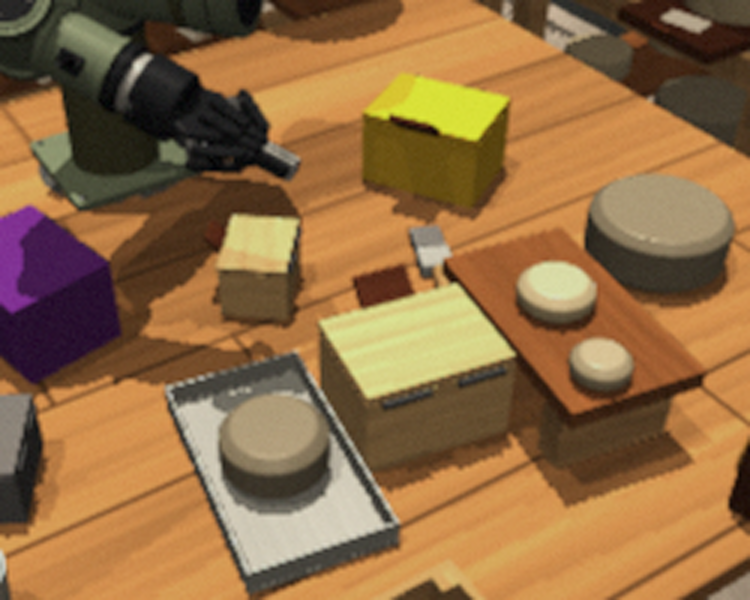

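View pics/w11.png

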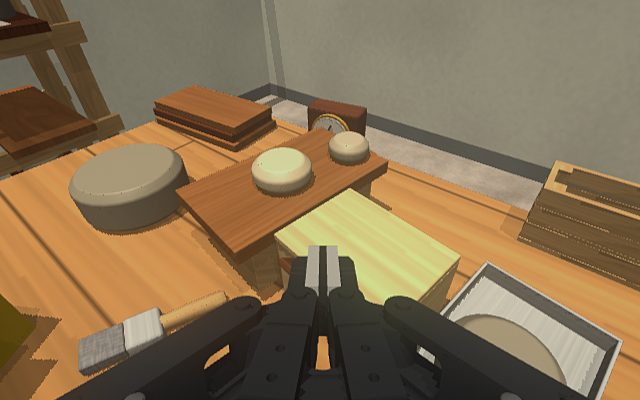

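The cheese lies flat on the board (scene crop (555,290)), the lid is clear and the tab is at (385,283). I'll descend in front of the tab.

Call:
apply_moves:
  moves:
    - {"rot":[0.01,-0.002,-0.008],"travel":[-0.014,-0.001,0.008],"gripper":1}
    - {"rot":[0.01,-0.002,-0.008],"travel":[-0.014,-0.001,0.008],"gripper":1}
    - {"rot":[0.01,-0.002,-0.007],"travel":[-0.014,-0.001,0.008],"gripper":1}
    - {"rot":[0.01,-0.002,-0.007],"travel":[-0.014,-0.001,0.008],"gripper":1}
    - {"rot":[0,0,0],"travel":[-0.014,-0.001,0.008],"gripper":1}
    - {"rot":[0,0,0],"travel":[-0.014,-0.001,0.008],"gripper":1}
    - {"rot":[0,0,0],"travel":[-0.013,-0.001,0.008],"gripper":1}
    - {"rot":[0,0,0],"travel":[-0.01,-0.001,0.007],"gripper":1}
    - {"rot":[0,0,0],"travel":[0,0,0],"gripper":1}

```text
time: 15.0
tcp_pos: [540.4, 23.2, 119.1]
tool_rot: [-2.184, -0.88, -1.491]
contact_force: [-0.5, -0.3, 0.4]
width: -0.3
```

Run:
```python
from kin import *
go(0,70,10)
p,d=ctrl.snapshot('wrist'); cv2.imwrite('pics/w12.png',p); np.save('w12.npy',d)
p,d=ctrl.snapshot('scene'); cv2.imwrite('pics/s12.png',cv2.resize(p[90:290,220:470],None,fx=3,fy=3,interpolation=2))
go(0,0,8)
```

```text
t 15.0 p [540.4  23.2 119.1] box [-86.4 -51.4 119.1] w -0.3 F [-0.5 -0.3  0.4] q [-0.79  0.31  2.24  1.4   1.21 -0.99]
toolaxes in box (cols)
 [[ 0.202  0.777  0.597]
 [ 0.331 -0.627  0.705]
 [ 0.922  0.055 -0.383]]
target box [-107.7  -33.   106.3] travel [ -9.9 -28.8   5.2] rot [0.004 0.01  0.058] norm 0.06
t 15.1 p [540.8  22.7 120.4] box [-86.  -51.8 120.4] w 0.2 F [ 0.3 -0.3 -0.2] q [-0.79  0.31  2.24  1.4   1.21 -0.99]
toolaxes in box (cols)
 [[ 0.2    0.776  0.598]
 [ 0.331 -0.628  0.704]
 [ 0.922  0.057 -0.382]]
target box [-66.   16.7  82.1] travel [ -8.6 -29.7  74.9] rot [0.005 0.008 0.06 ] norm 0.06
```

View pics/w12.png

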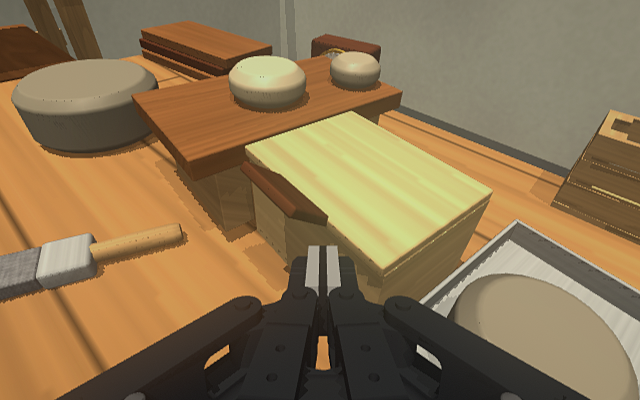

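View pics/s12.png

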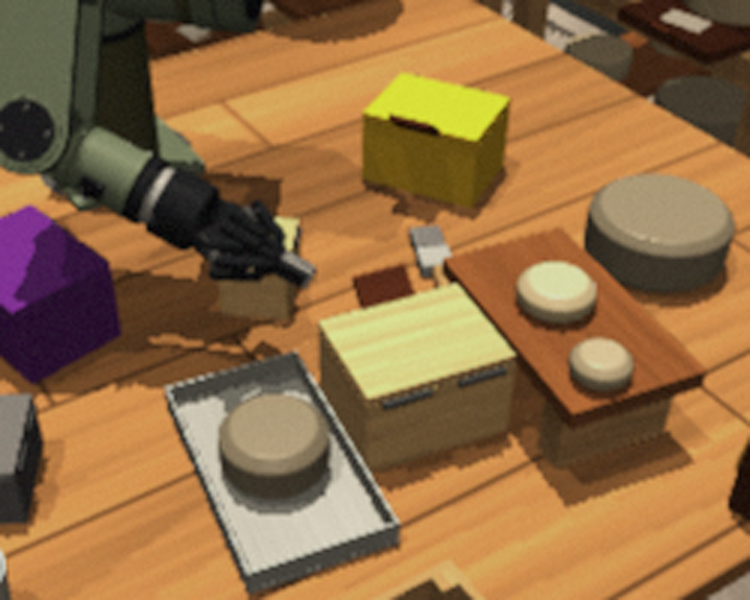

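Call:
apply_moves:
  moves:
    - {"rot":[0,0,0.02],"travel":[-0.003,-0.008,0],"gripper":1}
    - {"rot":[0,0,0.02],"travel":[-0.003,-0.008,0],"gripper":1}
    - {"rot":[0,0,0.02],"travel":[-0.003,-0.008,0],"gripper":1}
    - {"rot":[0,0,0],"travel":[-0.002,-0.006,0],"gripper":1}
    - {"rot":[0,0,0],"travel":[0,0,0],"gripper":1}

```text
time: 15.6
tcp_pos: [517.2, 43.0, 110.8]
tool_rot: [-2.191, -0.809, -1.467]
contact_force: [0.8, 0.3, -0.0]
width: 0.3
```

Run:
```python
from kin import *
go(0,70,10)
p,r=st()
i=ctrl.camera_info('wrist');T=np.array(i['T_tool_cam'])
im,d=ctrl.snapshot('wrist'); cv2.imwrite('pics/w13.png',im)
v,u=np.mgrid[0:400,0:640]
c=np.stack([(u-i['cx'])/i['fx']*d,(v-i['cy'])/i['fy']*d,d],-1)
X=((r.apply((c@T[:3,:3].T+T[:3,3]).reshape(-1,3)).reshape(400,640,3)+p)-B)@A
hsv=cv2.cvtColor(im,cv2.COLOR_BGR2HSV)
m=(d>0)&(X[...,0]<-66)&(X[...,0]>-105)&(abs(X[...,1])<45)&(X[...,2]>90)&(X[...,2]<140); Q=X[m]; print('tab',np.percentile(Q,[1,99],axis=0).round(1),m.sum())
m=(d>0)&(X[...,0]<60)&(X[...,0]>-60)&(abs(X[...,1])<70)&(X[...,2]>90)&(X[...,2]<140); Q=X[m]; print('lidtop',np.median(Q[:,2]))
go(0,0,8)
```

```text
t 15.6 p [517.2  43.  110.8] box [-112.6  -35.6  110.8] w 0.3 F [ 0.8  0.3 -0. ] q [-0.8   0.3   2.31  1.42  1.2  -0.99]
toolaxes in box (cols)
 [[ 0.245  0.763  0.599]
 [ 0.293 -0.647  0.704]
 [ 0.924  0.003 -0.382]]
target box [-107.7  -33.   106.3] travel [-2.1  2.   6.5] rot [0.006 0.008 0.001] norm 0.01
t 15.6 p [517.2  43.  110.8] box [-112.6  -35.6  110.8] w 0.3 F [ 0.8  0.3 -0. ] q [-0.8   0.3   2.31  1.42  1.2  -0.99]
toolaxes in box (cols)
 [[ 0.245  0.763  0.599]
 [ 0.293 -0.647  0.704]
 [ 0.924  0.003 -0.382]]
tab [[-94.5 -29.3 104.1]
 [-66.7  28.7 128.3]] 1716
lidtop 105.70717209536741
t 15.65 p [517.6  42.6 110.9] box [-112.1  -35.9  110.9] w -0.2 F [-0.  -0.3  0.4] q [-0.8   0.3   2.31  1.42  1.2  -0.99]
toolaxes in box (cols)
 [[ 0.244  0.762  0.599]
 [ 0.293 -0.647  0.704]
 [ 0.924  0.004 -0.382]]
target box [-66.   16.7  82.1] travel [ 0.1  1.  75.7] rot [0.007 0.008 0.001] norm 0.01
```

View pics/w13.png

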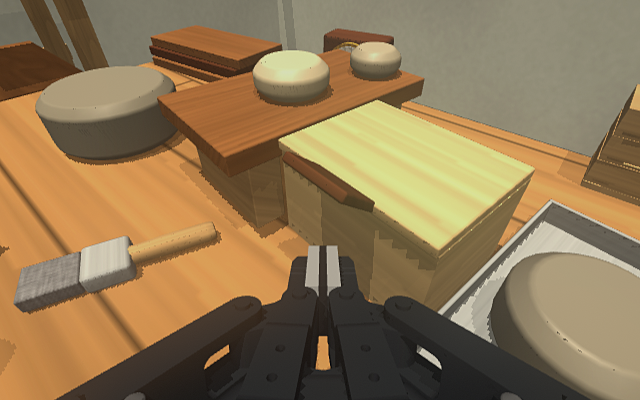

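Tab confirmed at x −94…−66, y ±29, z up to 128. I'll slide under it.

Call:
apply_moves:
  moves:
    - {"rot":[0.003,0.004,0],"travel":[0,0,0.008],"gripper":1}
    - {"rot":[0.003,0.004,0],"travel":[0,0,0.01],"gripper":1}
    - {"rot":[0,0,0],"travel":[0,0,0.01],"gripper":1}
    - {"rot":[0,0,0],"travel":[0,0,0.01],"gripper":1}
    - {"rot":[0,0,0],"travel":[0,0,0.006],"gripper":1}
    - {"rot":[0,0,0],"travel":[0,0,0],"gripper":1}

```text
time: 16.25
tcp_pos: [552.7, 70.8, 92.9]
tool_rot: [-2.179, -0.811, -1.473]
contact_force: [-0.8, -1.1, 0.1]
width: -0.0
```

Run:
```python
from kin import *
go(0,0,8)
```

```text
t 16.25 p [552.7  70.8  92.9] box [-82.   -2.5  92.9] w -0.0 F [-0.8 -1.1  0.1] q [-0.66  0.39  2.25  1.55  1.14 -1.03]
toolaxes in box (cols)
 [[ 0.238  0.766  0.597]
 [ 0.288 -0.643  0.71 ]
 [ 0.928  0.003 -0.374]]
target box [-66.   16.7  82.1] travel [-0.6 -0.1 27.2] rot [ 0.001 -0.001  0.003] norm 0.0
```

Call:
apply_moves:
  moves:
    - {"rot":[0,0,0],"travel":[0,0,0.007],"gripper":1}
    - {"rot":[0,0,0],"travel":[0,0,0.007],"gripper":1}
    - {"rot":[0,0,0],"travel":[0,0,0.007],"gripper":1}
    - {"rot":[0,0,0],"travel":[0,0,0.005],"gripper":1}
    - {"rot":[0,0,0],"travel":[0,0,0],"gripper":1}

```text
time: 16.75
tcp_pos: [572.7, 88.0, 82.2]
tool_rot: [-2.178, -0.811, -1.473]
contact_force: [-0.5, -0.6, 0.5]
width: -0.2
```

Run:
```python
from kin import *
go(0,0,0)
p,d=ctrl.snapshot('scene'); cv2.imwrite('pics/s14.png',cv2.resize(p[120:270,270:450],None,fx=4,fy=4,interpolation=2))
p,d=ctrl.snapshot('wrist'); cv2.imwrite('pics/w14.png',p)
go(0.3,0,0)
```

```text
t 16.75 p [572.7  88.   82.2] box [-65.   17.8  82.2] w -0.2 F [-0.5 -0.6  0.5] q [-0.59  0.44  2.22  1.62  1.11 -1.05]
toolaxes in box (cols)
 [[ 0.238  0.766  0.597]
 [ 0.288 -0.643  0.71 ]
 [ 0.928  0.003 -0.374]]
target box [-66.   16.7  90.1] travel [ 6.8 -0.1 -4.3] rot [ 0.001 -0.001  0.003] norm 0.0
t 16.85 p [572.6  87.7  82.4] box [-65.1  17.4  82.4] w 0.2 F [-0.2  0.   0. ] q [-0.59  0.44  2.22  1.62  1.11 -1.05]
toolaxes in box (cols)
 [[ 0.238  0.766  0.597]
 [ 0.288 -0.643  0.71 ]
 [ 0.928  0.003 -0.374]]
target box [-55.2  16.7 130.8] travel [ 47.1   8.2 -12.7] rot [ 0.001 -0.001  0.003] norm 0.0
```

View pics/w14.png

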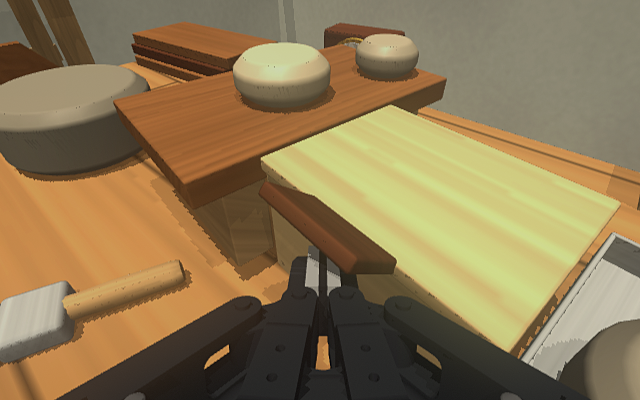

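View pics/s14.png

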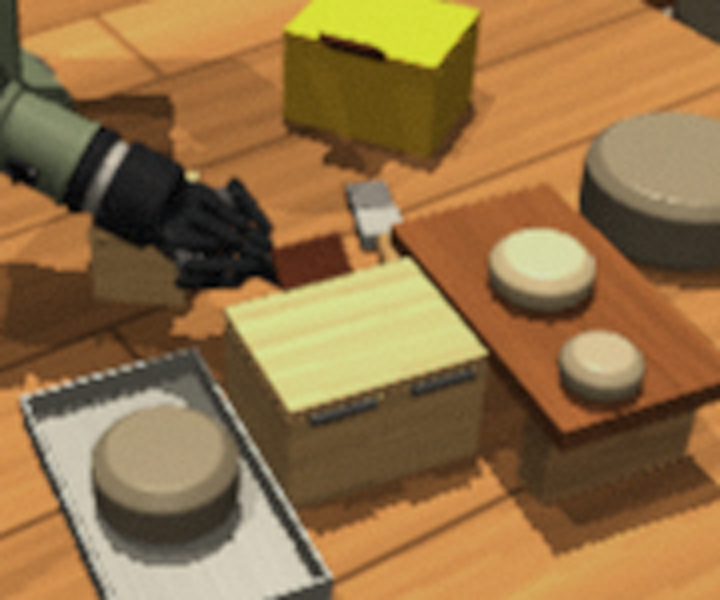

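Tips sit under the tab's middle (around (325,265), hidden by the tab). I'll lift along the hinge arc in groups.

```bash
cat >> kin.py <<'E'
def plan(ths,v=True):
    p,r=st(); rec(); 
    for th in ths:
        P,M=pose(th,PSI,PP); d=r.inv().apply(P-p); print(round(th,2),(d/1000).round(4).tolist()); p=P
E
python3 - <<'E'
from kin import *
plan([0,.05,.1,.15,.2,.25,.3])
E
```

```text
t 16.85 p [572.6  87.7  82.4] box [-65.1  17.4  82.4] w 0.2 F [-0.2  0.   0. ] q [-0.59  0.44  2.22  1.62  1.11 -1.05]
toolaxes in box (cols)
 [[ 0.238  0.766  0.597]
 [ 0.288 -0.643  0.71 ]
 [ 0.928  0.003 -0.374]]
0 [0.0068, -0.0002, -0.0039]
0.05 [0.0067, 0.0007, -0.002]
0.1 [0.0067, 0.001, -0.0018]
0.15 [0.0067, 0.0013, -0.0016]
0.2 [0.0067, 0.0015, -0.0013]
0.25 [0.0067, 0.0018, -0.0011]
0.3 [0.0067, 0.002, -0.0009]
```

Call:
apply_moves:
  moves:
    - {"rot":[0,0,0],"travel":[0.003,0,-0.002],"gripper":1}
    - {"rot":[0,0,0],"travel":[0.004,0,-0.002],"gripper":1}
    - {"rot":[0,0,0],"travel":[0.004,0.001,-0.001],"gripper":1}
    - {"rot":[0,0,0],"travel":[0.005,0.001,-0.001],"gripper":1}
    - {"rot":[0,0,0],"travel":[0.006,0.001,-0.002],"gripper":1}
    - {"rot":[0,0,0],"travel":[0.006,0.001,-0.001],"gripper":1}
    - {"rot":[0,0,0],"travel":[0.006,0.002,-0.001],"gripper":1}

```text
time: 17.55
tcp_pos: [577.3, 85.7, 119.1]
tool_rot: [-2.181, -0.809, -1.468]
contact_force: [-2.4, -0.5, -0.2]
width: -0.1
```

Run:
```python
from kin import *
plan([.25,.3,.35,.4,.45,.5,.55,.6,.65,.7])
p,d=ctrl.snapshot('scene'); cv2.imwrite('pics/s15.png',cv2.resize(p[120:270,270:450],None,fx=4,fy=4,interpolation=2))
p,d=ctrl.snapshot('wrist'); cv2.imwrite('pics/w15.png',p)
```

```text
t 17.55 p [577.3  85.7 119.1] box [-60.1  16.3 119.1] w -0.1 F [-2.4 -0.5 -0.2] q [-0.58  0.33  2.22  1.57  1.1  -0.92]
toolaxes in box (cols)
 [[ 0.242  0.766  0.596]
 [ 0.288 -0.643  0.71 ]
 [ 0.926 -0.    -0.376]]
0.25 [0.0055, 0.0015, -0.0002]
0.3 [0.0067, 0.002, -0.0009]
0.35 [0.0066, 0.0023, -0.0006]
0.4 [0.0066, 0.0025, -0.0004]
0.45 [0.0065, 0.0027, -0.0001]
0.5 [0.0064, 0.003, 0.0001]
0.55 [0.0063, 0.0032, 0.0003]
0.6 [0.0061, 0.0034, 0.0006]
0.65 [0.006, 0.0036, 0.0008]
0.7 [0.0058, 0.0038, 0.0011]
```

View pics/w15.png

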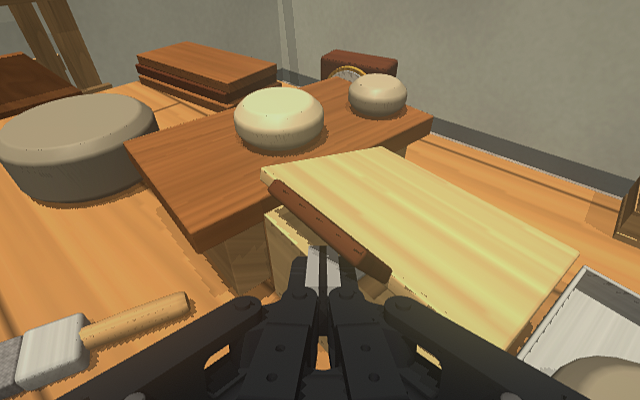

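View pics/s15.png

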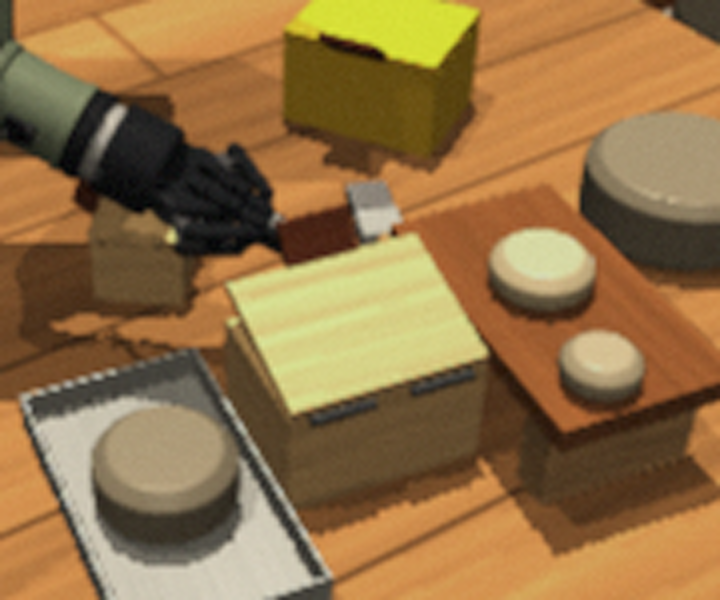

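The lid is opening, the box hasn't moved and the force is about 2 N. Continue along the arc.

Call:
apply_moves:
  moves:
    - {"rot":[0,0,0],"travel":[0.0055,0.0015,-0.0005],"gripper":1}
    - {"rot":[0,0,0],"travel":[0.0065,0.002,-0.001],"gripper":1}
    - {"rot":[0,0,0],"travel":[0.0065,0.0025,-0.0005],"gripper":1}
    - {"rot":[0,0,0],"travel":[0.0065,0.0025,-0.0005],"gripper":1}
    - {"rot":[0,0,0],"travel":[0.0065,0.0025,0],"gripper":1}
    - {"rot":[0,0,0],"travel":[0.0065,0.003,0],"gripper":1}
    - {"rot":[0,0,0],"travel":[0.0065,0.003,0.0005],"gripper":1}
    - {"rot":[0,0,0],"travel":[0.006,0.0035,0.0005],"gripper":1}

```text
time: 18.45
tcp_pos: [606.6, 81.2, 171.0]
tool_rot: [-2.18, -0.809, -1.47]
contact_force: [0.5, -0.4, -1.3]
width: -0.1
```

Run:
```python
from kin import *
plan([.65,.7,.75,.8,.85,.9,.95,1.,1.05,1.1])
p,d=ctrl.snapshot('scene'); cv2.imwrite('pics/s16.png',cv2.resize(p[120:270,270:450],None,fx=4,fy=4,interpolation=2))
```

```text
t 18.45 p [606.6  81.2 171. ] box [-30.5  16.5 171. ] w -0.1 F [ 0.5 -0.4 -1.3] q [-0.55  0.23  2.16  1.51  1.09 -0.74]
toolaxes in box (cols)
 [[ 0.241  0.766  0.596]
 [ 0.288 -0.643  0.71 ]
 [ 0.927  0.001 -0.375]]
0.65 [0.0013, 0.0017, 0.0013]
0.7 [0.0058, 0.0038, 0.0011]
0.75 [0.0056, 0.004, 0.0013]
0.8 [0.0054, 0.0042, 0.0016]
0.85 [0.0052, 0.0043, 0.0018]
0.9 [0.005, 0.0045, 0.002]
0.95 [0.0048, 0.0046, 0.0023]
1.0 [0.0046, 0.0048, 0.0025]
1.05 [0.0043, 0.0049, 0.0027]
1.1 [0.004, 0.005, 0.0029]
```

View pics/s16.png

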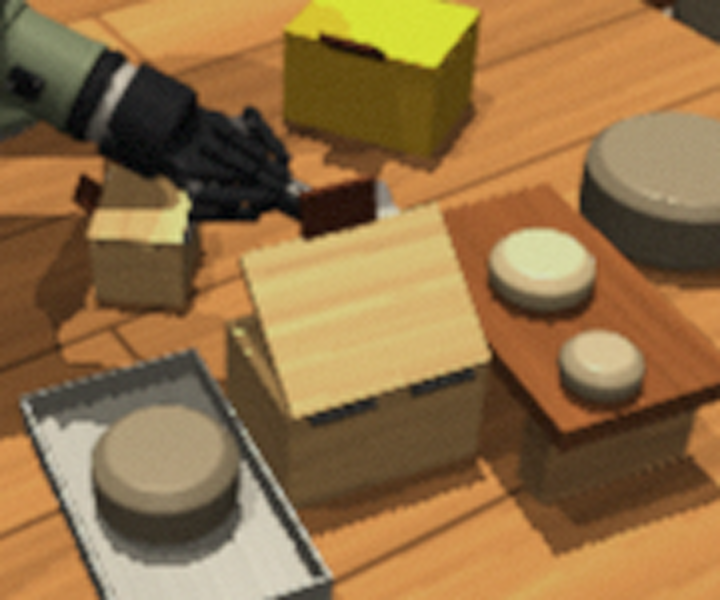

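Call:
apply_moves:
  moves:
    - {"rot":[0,0,0],"travel":[0.005,0.004,0.0015],"gripper":1}
    - {"rot":[0,0,0],"travel":[0.0055,0.004,0.0015],"gripper":1}
    - {"rot":[0,0,0],"travel":[0.0055,0.004,0.0015],"gripper":1}
    - {"rot":[0,0,0],"travel":[0.005,0.0045,0.002],"gripper":1}
    - {"rot":[0,0,0],"travel":[0.005,0.0045,0.002],"gripper":1}
    - {"rot":[0,0,0],"travel":[0.005,0.0045,0.002],"gripper":1}
    - {"rot":[0,0,0],"travel":[0.0045,0.005,0.0025],"gripper":1}
    - {"rot":[0,0,0],"travel":[0.0045,0.005,0.0025],"gripper":1}

```text
time: 19.3
tcp_pos: [656.7, 72.8, 206.7]
tool_rot: [-2.178, -0.809, -1.473]
contact_force: [-0.9, -0.5, -0.2]
width: -0.0
```

Run:
```python
from kin import *
plan([1.1,1.15,1.2,1.25,1.3,1.35,1.4,1.45,1.5,1.55,1.6,1.65])
p,d=ctrl.snapshot('scene'); cv2.imwrite('pics/s17.png',cv2.resize(p[120:270,270:450],None,fx=4,fy=4,interpolation=2))
p,d=ctrl.snapshot('wrist'); cv2.imwrite('pics/w17.png',p)
```

```text
t 19.3 p [656.7  72.8 206.7] box [ 20.3  16.3 206.7] w -0.0 F [-0.9 -0.5 -0.2] q [-0.51  0.23  2.03  1.48  1.06 -0.6 ]
toolaxes in box (cols)
 [[ 0.238  0.766  0.597]
 [ 0.287 -0.643  0.71 ]
 [ 0.928  0.002 -0.373]]
1.1 [0.0009, 0.0026, 0.0027]
1.15 [0.0037, 0.0051, 0.0031]
1.2 [0.0035, 0.0052, 0.0033]
1.25 [0.0032, 0.0052, 0.0035]
1.3 [0.0029, 0.0053, 0.0036]
1.35 [0.0026, 0.0053, 0.0038]
1.4 [0.0022, 0.0054, 0.004]
1.45 [0.0019, 0.0054, 0.0041]
1.5 [0.0016, 0.0054, 0.0042]
1.55 [0.0013, 0.0054, 0.0044]
1.6 [0.0009, 0.0054, 0.0045]
1.65 [0.0006, 0.0053, 0.0046]
```

View pics/s17.png

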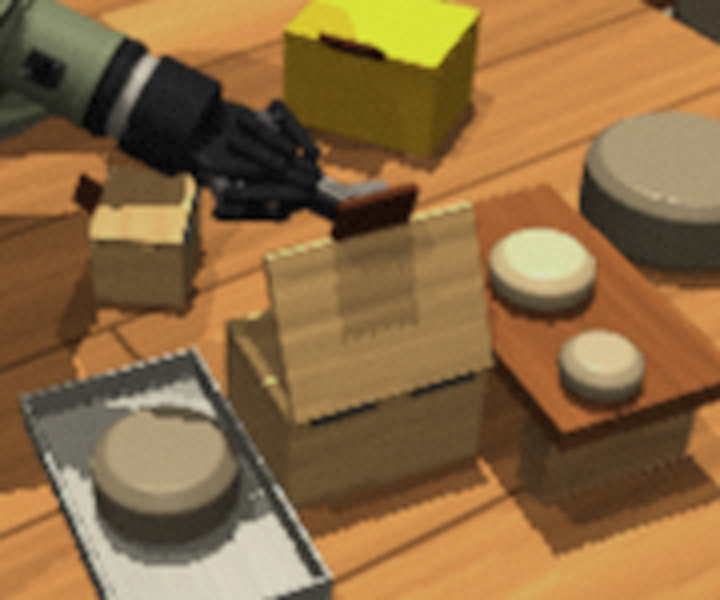

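View pics/w17.png

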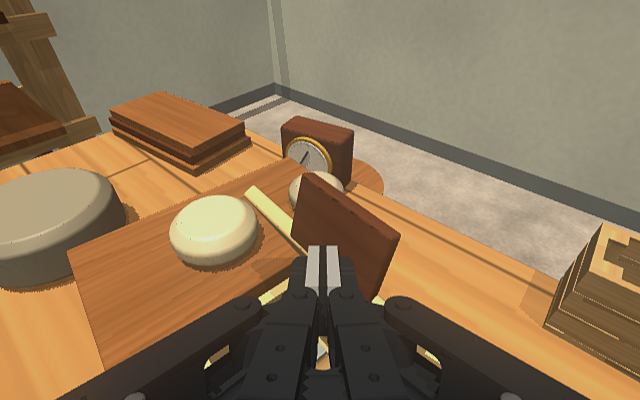

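The lid is at about 1.1 rad. I'll continue, slowing down near upright.

Call:
apply_moves:
  moves:
    - {"rot":[0,0,0],"travel":[0.0035,0.005,0.0035],"gripper":1}
    - {"rot":[0,0,0],"travel":[0.0035,0.005,0.0035],"gripper":1}
    - {"rot":[0,0,0],"travel":[0.003,0.005,0.0035],"gripper":1}
    - {"rot":[0,0,0],"travel":[0.0025,0.0045,0.003],"gripper":1}
    - {"rot":[0,0,0],"travel":[0.002,0.004,0.003],"gripper":1}
    - {"rot":[0,0,0],"travel":[0.0015,0.004,0.003],"gripper":1}
    - {"rot":[0,0,0],"travel":[0.0015,0.004,0.003],"gripper":1}

```text
time: 20.1
tcp_pos: [703.0, 65.4, 218.1]
tool_rot: [-2.175, -0.809, -1.48]
contact_force: [-0.3, -0.5, 1.5]
width: -0.1
```

Run:
```python
from kin import *
plan([1.4,1.45,1.5,1.55,1.6,1.65,1.7,1.75])
p,d=ctrl.snapshot('scene'); cv2.imwrite('pics/s18.png',cv2.resize(p[120:270,270:450],None,fx=4,fy=4,interpolation=2))
p,d=ctrl.snapshot('wrist'); cv2.imwrite('pics/w18.png',p)
```

```text
t 20.1 p [703.   65.4 218.1] box [ 67.2  16.4 218.1] w -0.1 F [-0.3 -0.5  1.5] q [-0.47  0.29  1.92  1.47  1.04 -0.54]
toolaxes in box (cols)
 [[ 0.234  0.765  0.6  ]
 [ 0.285 -0.644  0.71 ]
 [ 0.929  0.004 -0.369]]
1.4 [-0.0029, -0.0017, 0.0001]
1.45 [0.0019, 0.0054, 0.0041]
1.5 [0.0016, 0.0054, 0.0043]
1.55 [0.0012, 0.0054, 0.0044]
1.6 [0.0009, 0.0053, 0.0045]
1.65 [0.0006, 0.0053, 0.0046]
1.7 [0.0002, 0.0053, 0.0047]
1.75 [-0.0001, 0.0052, 0.0048]
```

View pics/s18.png

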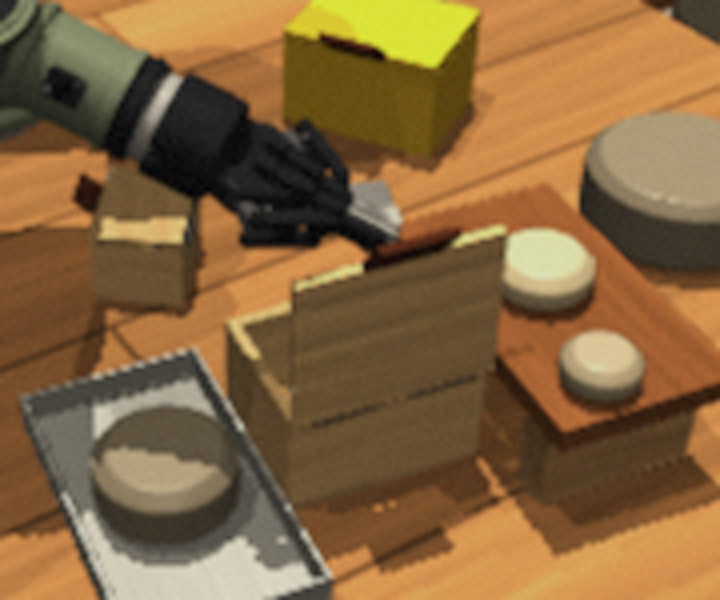

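View pics/w18.png

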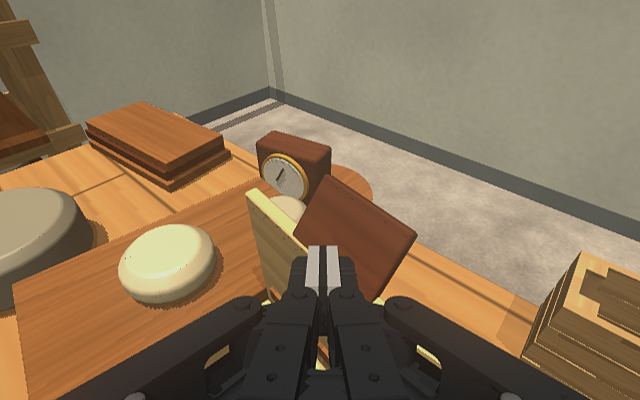

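Call:
apply_moves:
  moves:
    - {"rot":[0,0,0],"travel":[0.0005,0.003,0.0025],"gripper":1}
    - {"rot":[0,0,0],"travel":[0.0005,0.003,0.0025],"gripper":1}
    - {"rot":[0,0,0],"travel":[0.0005,0.003,0.0025],"gripper":1}
    - {"rot":[0,0,0],"travel":[0,0.003,0.0025],"gripper":1}
    - {"rot":[0,0,0],"travel":[0,0.003,0.0025],"gripper":1}
    - {"rot":[0,0,0],"travel":[0,0.003,0.0025],"gripper":1}

```text
time: 20.8
tcp_pos: [725.9, 61.2, 210.5]
tool_rot: [-2.179, -0.808, -1.474]
contact_force: [0.3, -0.1, -0.3]
width: 0.1
```

Run:
```python
from kin import *
plan([1.7])
p,d=ctrl.snapshot('scene'); cv2.imwrite('pics/s19.png',cv2.resize(p[120:270,270:450],None,fx=4,fy=4,interpolation=2))
p,d=ctrl.snapshot('wrist'); cv2.imwrite('pics/w19.png',p)
```

```text
t 20.8 p [725.9  61.2 210.5] box [ 90.5  16.  210.5] w 0.1 F [ 0.3 -0.1 -0.3] q [-0.46  0.35  1.86  1.47  1.03 -0.53]
toolaxes in box (cols)
 [[ 0.239  0.765  0.598]
 [ 0.286 -0.644  0.71 ]
 [ 0.928  0.002 -0.373]]
1.7 [0.0053, 0.0123, 0.0101]
```

View pics/s19.png

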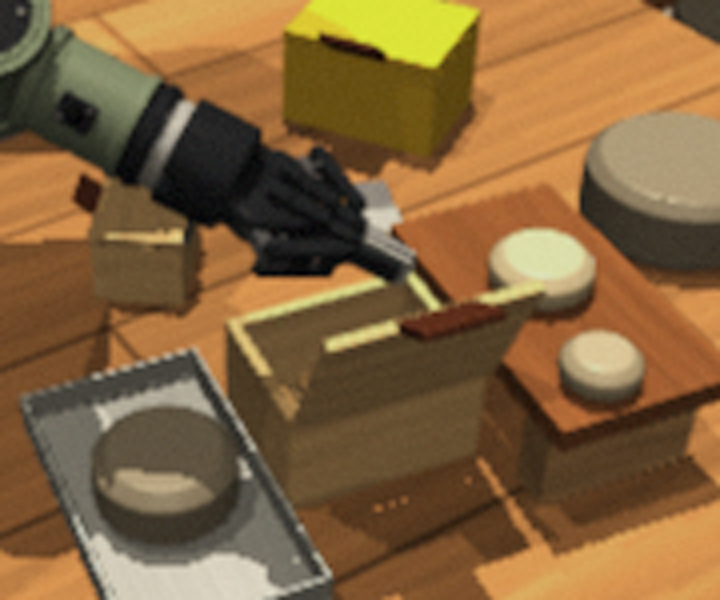

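View pics/w19.png

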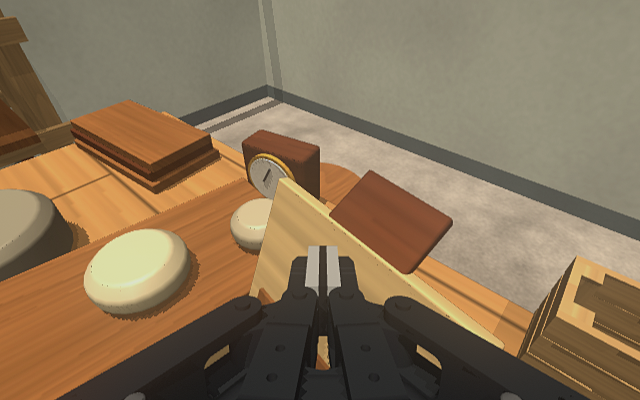

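The lid has fallen open away from the fingers. Withdraw straight back and up.

Call:
apply_moves:
  moves:
    - {"rot":[0,0,0],"travel":[0.002,0,-0.01],"gripper":1}
    - {"rot":[0,0,0],"travel":[0.004,0,-0.02],"gripper":1}
    - {"rot":[0,0,0],"travel":[0.006,0,-0.025],"gripper":1}
    - {"rot":[0,0,0],"travel":[0.008,-0.005,-0.025],"gripper":1}
    - {"rot":[0,0,0],"travel":[0.008,-0.005,-0.025],"gripper":1}
    - {"rot":[0,0,0],"travel":[0.008,0,-0.02],"gripper":1}
    - {"rot":[0,0,0],"travel":[0,0,0],"gripper":1}
    - {"rot":[0,0,0],"travel":[0,0,0],"gripper":1}
    - {"rot":[0,0,0],"travel":[0,0,0],"gripper":1}
    - {"rot":[0,0,0],"travel":[0,0,0],"gripper":1}

```text
time: 21.9
tcp_pos: [635.4, -0.2, 293.3]
tool_rot: [-2.18, -0.809, -1.47]
contact_force: [-0.4, -0.5, -0.2]
width: -0.1
```

Run:
```python
from kin import *
st()
p,d=ctrl.snapshot('top'); cv2.imwrite('pics/top20.png',cv2.resize(p[85:285,170:420],None,fx=3.1,fy=3.1,interpolation=2))
X=(cloud('top',d)-B)@A
z=X[...,2]
m=(z>120)&(z<145)&(X[...,1]>90)&(X[...,1]<230)&(X[...,0]<70)&(X[...,0]>-60); Q=X[m]; print('cheese',np.percentile(Q,[1,99],axis=0).round(1),Q.mean(0).round(1))
m=(z>122)&(z<145)&(X[...,1]>90)&(X[...,0]>70)&(X[...,0]<150); print('bcheese',(X[m].mean(0)@A.T+B).round(1))
p,d=ctrl.snapshot('scene'); cv2.imwrite('pics/s20.png',cv2.resize(p[90:290,220:470],None,fx=3,fy=3,interpolation=2))
X=(cloud('scene',d)-B)@A
m=(X[...,2]>110)&(abs(X[...,1])<80)&(X[...,0]>50)&(X[...,0]<170); Q=X[m]; print('lid',np.percentile(Q,[1,50,99],axis=0).round(1))
f=np.polyfit(Q[Q[:,2]<200][:,2],Q[Q[:,2]<200][:,0],1); print('lid lean rad',np.pi/2+np.arctan(f[0]))
```

```text
t 21.9 p [ 6.354e+02 -2.000e-01  2.933e+02] box [ 11.1 -59.2 293.3] w -0.1 F [-0.4 -0.5 -0.2] q [-0.67  0.08  1.97  1.3   1.24 -0.4 ]
toolaxes in box (cols)
 [[ 0.241  0.766  0.597]
 [ 0.288 -0.643  0.709]
 [ 0.927  0.001 -0.375]]
cheese [[-31.  116.4 122.6]
 [ 43.5 190.2 143.4]] [  4.5 152.7 135.2]
bcheese [767.9 175.  131.9]
lid [[ 76.7 -77.5 111.3]
 [102.  -10.4 173.2]
 [145.4  78.1 227.8]]
lid lean rad 1.94891875478001
```

View pics/s20.png

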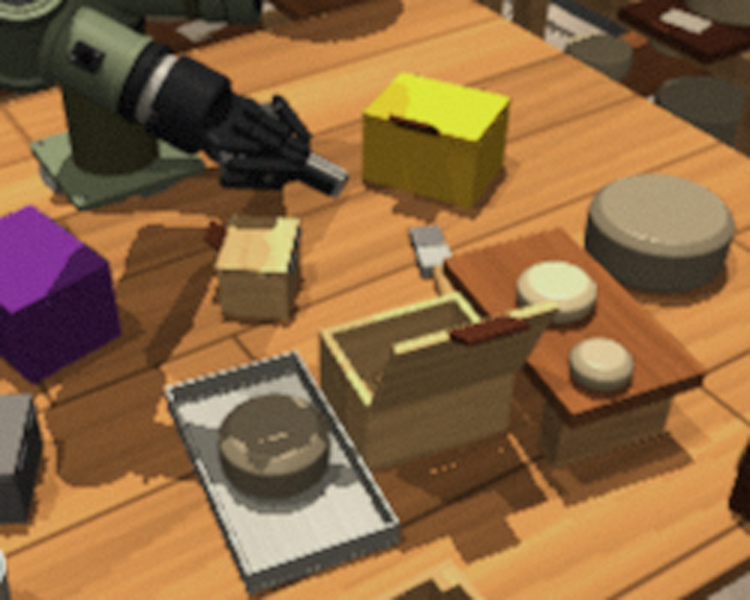

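View pics/top20.png

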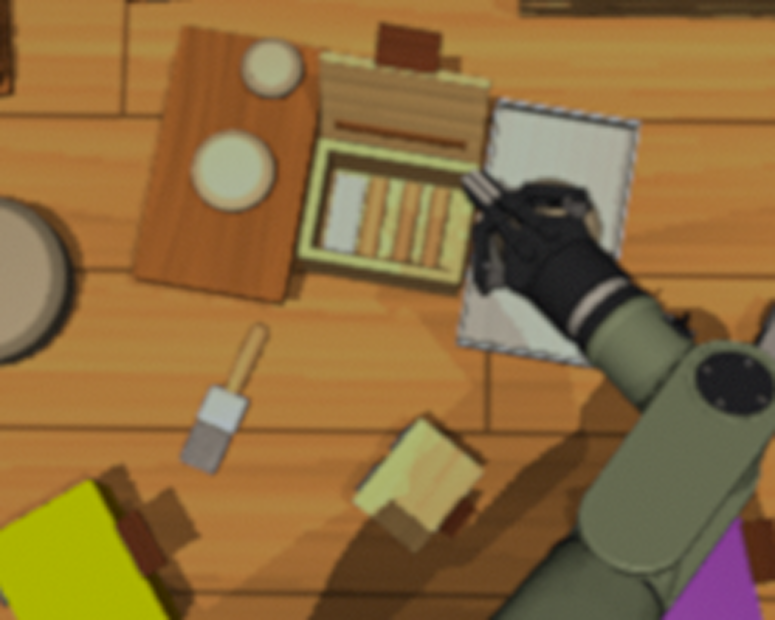

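The scene is as asked. The lid leans back at about 1.95 rad, the cheese sits wholly on the board, the box hasn't moved and the arm touches nothing.

```bash
python3 -c "
from bench import ctrl
print(ctrl.hand_in())"
```

```text
the job is handed in; nothing more can be done
None
```

The cheese now lies flat on the raised board and the lid stands open by itself; I handed the job in at about 22 s of the 61 s allowed.

**What I did**
- **Cheese:** I slid it sideways off the lid with the two half-open fingers as a cradle, without gripping or lifting it.
- **Lid:** I put the shut fingers under the front tab and pushed it up along the hinge arc until it fell open. Then I withdrew the arm.

**Last checks**
- **Cheese position:** it covers about y 116–190 mm (box frame) on a board spanning y 86–236 mm. It is flat and clear of the smaller cheese.
- **Lid:** it leans back at about 1.95 rad, which is its stop.
- **Box and the rest:** the box showed no visible shift, the board cheese measured within about 1 mm of its start, and the other things nearby look untouched.
- **Arm:** it was clear of everything, and the force readings I took between moves never exceeded about 6 N.

**What disagreed:** the real fingertips sit about 28–33 mm behind the reported tool point. Because of that, my first slide passed just above the cheese without touching it. I measured the offset with the cameras, corrected for it and repeated the slide.

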